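Pack up a battery mounting foot

TASK

First lean both loose cover plates from the battery pack's lid on the plywood rest, each with its lower end behind the toe strip and its back on the bar. Then find, by trying the metal packers one by one from the lowest up, sliding each home as far as it goes, one that just fits: it slides fully home under the pack's bracket and the sprung rubber foot there bears on it; leave it there, square against the case. All the other packers must end flat on the black mat; leave the spanner where it lies.

Things in the scene. Friction and masses are not known exactly. Their poses are not given: they have to be found in the camera images.
- packer18: solid bare-metal packer, a rectangular bar 110 mm long (its x), 30 mm wide (its y), 18 mm high (its z), 120 to 440 g; origin at the centre of its underside. It lies flat on the mat at the start; packers differ only in height. May be absent.
- packer24: solid bare-metal packer, a rectangular bar 110 mm long (its x), 30 mm wide (its y), 24 mm high (its z), 120 to 440 g; origin at the centre of its underside. It lies flat on the mat at the start; packers differ only in height. May be absent.
- packer30: solid bare-metal packer, a rectangular bar 110 mm long (its x), 30 mm wide (its y), 30 mm high (its z), 120 to 440 g; origin at the centre of its underside. It lies flat on the mat at the start; packers differ only in height.
- packer36: solid bare-metal packer, a rectangular bar 110 mm long (its x), 30 mm wide (its y), 36 mm high (its z), 120 to 440 g; origin at the centre of its underside. It lies flat on the mat at the start; packers differ only in height.
- packer42: solid bare-metal packer, a rectangular bar 110 mm long (its x), 30 mm wide (its y), 42 mm high (its z), 120 to 440 g; origin at the centre of its underside. It lies flat on the mat at the start; packers differ only in height.
- cover1: flat grey sheet-metal cover plate, 180 mm long (its x), 60 mm wide (its y), 12 mm thick (its z), 170 to 280 g; origin at the centre of its underside. At the start it lies flat on the lid of the pack, its length roughly along world x, with 30 mm or more between two covers; its top bears two small raised pads.
- cover2: flat grey sheet-metal cover plate, 180 mm long (its x), 60 mm wide (its y), 12 mm thick (its z), 170 to 280 g; origin at the centre of its underside. At the start it lies flat on the lid of the pack, its length roughly along world x, with 30 mm or more between two covers; its top bears two small raised pads.
- pack: aluminium battery pack case, fixed, 130 mm high; origin on the bench at the foot of its front wall, below the middle of the bracket that juts from that wall. Its +x points into the case (roughly world +y); its front wall is the plane x=0; its lid (z=130 mm) spans x=0 to 420 mm, y=-280 to +200 mm.
- seat (a point): point on the bench 55 mm in front of the front wall, axes as the pack: the centre of the underside of a packer lying fully home under the bracket (its end touching the front wall, its length along the pack's x, 60 mm of it still sticking out).
- mouth (a point): point on the bench straight below the front edge of the bracket's shelf. The shelf (dark steel, 90 mm wide, 6 mm thick) juts 50 mm from the front wall over the bench, at a height that differs from start to start and is not given. A packer higher than the shelf's underside is stopped by this edge, 50 mm short of home.
- foot (a joint): lift in m of the sprung rubber foot under the shelf, 0 when it hangs free. A flat cone 50 mm across, its 10 mm tip 25 mm in front of the wall, 8.5 mm below the shelf and 24.5 to 40 mm above the bench. A packer pushed in from the front lifts it (spring 1 to 2 N, push up to about 6 N); a lower one passes under untouched. One packer, or two neighbours in height, go home and lift it: either is right.
- rest: plywood leaning rest, fixed: base board 160 mm (x) by 260 mm (y), 8 mm thick; toe strip along its front edge (inner face at x=-70 mm, top at z=22 mm). Origin: centre of the board's underside. A cover leans with one short end on the board just behind the toe strip (lowest corner at x about -60 mm), sloping up towards +x; two have room side by side, at y=-55 and +55 mm.
- bar (a point): middle of the axis of the rest's round steel bar, 16 mm thick, along the rest's y between end posts 244 mm apart; it lies at x=53 mm, z=99 mm of the rest. A leaning cover's underside lies on it, at about 42 degrees to the bench.
- mat: black mat, flat on the bench (no thickness to speak of), 320 mm (x) by 310 mm (y); origin at its centre. The packers lie on it in three rows at x=-100, 0, 100 mm and two columns at y=-75, 75 mm (each +-12 mm), their lengths roughly along y, and a spanner lies in one of these six places.
- spanner: spanner, 120 mm long, lying on the mat; bystander.
Mind the look-alikes: they are no part of the job. Leave any blue, green or turquoise look-alike of the packer30 alone.

How it is judged:
On the way, in this order (a step that is already met when the one before it is completed fails the run):
1. both covers lean on the rest (angle between cover1's own z axis and vertical between 0.52 and 0.98 rad and z of cover1 in the frame of rest between 0.045 and 0.09 m and x of cover1 in the frame of rest between -0.03 and 0.04 m and y of cover1 in the frame of rest between -0.11 and 0.11 m and linear speed of each of cover1, cover2 below 0.02 m/s and angle between cover2's own z axis and vertical between 0.52 and 0.98 rad and z of cover2 in the frame of rest between 0.045 and 0.09 m and x of cover2 in the frame of rest between -0.03 and 0.04 m and y of cover2 in the frame of rest between -0.11 and 0.11 m), for 0.3 s.
2. the 18 mm packer is tried: slid home under the bracket (x of packer18 in the frame of seat between -0.02 and 0.006 m and y of packer18 in the frame of seat between -0.025 and 0.025 m and height (world z) of packer18 below 0.008 m), for 0.1 s.
3. the 24 mm packer is tried: slid home under the bracket (x of packer24 in the frame of seat between -0.02 and 0.006 m and y of packer24 in the frame of seat between -0.025 and 0.025 m and height (world z) of packer24 below 0.008 m), for 0.1 s.
4. a packer lies fully home under the bracket and the rubber foot bears on it (value of joint foot above 0.0005 m and ((x of packer18 in the frame of seat between -0.008 and 0.004 m and y of packer18 in the frame of seat between -0.018 and 0.018 m and angle between the x axis of packer18 and the x axis of pack, either way round below 0.15 rad and height (world z) of packer18 below 0.004 m and angle between packer18's own z axis and vertical below 0.1 rad and linear speed of packer18 below 0.02 m/s) or (x of packer24 in the frame of seat between -0.008 and 0.004 m and y of packer24 in the frame of seat between -0.018 and 0.018 m and angle between the x axis of packer24 and the x axis of pack, either way round below 0.15 rad and height (world z) of packer24 below 0.004 m and angle between packer24's own z axis and vertical below 0.1 rad and linear speed of packer24 below 0.02 m/s) or (x of packer30 in the frame of seat between -0.008 and 0.004 m and y of packer30 in the frame of seat between -0.018 and 0.018 m and angle between the x axis of packer30 and the x axis of pack, either way round below 0.15 rad and height (world z) of packer30 below 0.004 m and angle between packer30's own z axis and vertical below 0.1 rad and linear speed of packer30 below 0.02 m/s) or (x of packer36 in the frame of seat between -0.008 and 0.004 m and y of packer36 in the frame of seat between -0.018 and 0.018 m and angle between the x axis of packer36 and the x axis of pack, either way round below 0.15 rad and height (world z) of packer36 below 0.004 m and angle between packer36's own z axis and vertical below 0.1 rad and linear speed of packer36 below 0.02 m/s) or (x of packer42 in the frame of seat between -0.008 and 0.004 m and y of packer42 in the frame of seat between -0.018 and 0.018 m and angle between the x axis of packer42 and the x axis of pack, either way round below 0.15 rad and height (world z) of packer42 below 0.004 m and angle between packer42's own z axis and vertical below 0.1 rad and linear speed of packer42 below 0.02 m/s))), for 0.3 s.
At the end, for the whole second after the job is handed in: Both covers lean on the rest at 30 to 56 degrees; one packer lies flat within 8 mm of fully home, 18 mm of the middle and 0.15 rad of square, lifting the foot over 0.5 mm; every other packer lies flat, its centre on the mat; all at rest (all of step 1 and all of step 4 and ((x of packer18 in the frame of seat between -0.008 and 0.004 m and y of packer18 in the frame of seat between -0.018 and 0.018 m and angle between the x axis of packer18 and the x axis of pack, either way round below 0.15 rad and height (world z) of packer18 below 0.004 m and angle between packer18's own z axis and vertical below 0.1 rad and linear speed of packer18 below 0.02 m/s) or (x of packer18 in the frame of mat between -0.16 and 0.16 m and y of packer18 in the frame of mat between -0.155 and 0.155 m and height (world z) of packer18 below 0.004 m and angle between packer18's own z axis and vertical below 0.1 rad and linear speed of packer18 below 0.02 m/s)) and ((x of packer24 in the frame of seat between -0.008 and 0.004 m and y of packer24 in the frame of seat between -0.018 and 0.018 m and angle between the x axis of packer24 and the x axis of pack, either way round below 0.15 rad and height (world z) of packer24 below 0.004 m and angle between packer24's own z axis and vertical below 0.1 rad and linear speed of packer24 below 0.02 m/s) or (x of packer24 in the frame of mat between -0.16 and 0.16 m and y of packer24 in the frame of mat between -0.155 and 0.155 m and height (world z) of packer24 below 0.004 m and angle between packer24's own z axis and vertical below 0.1 rad and linear speed of packer24 below 0.02 m/s)) and ((x of packer30 in the frame of seat between -0.008 and 0.004 m and y of packer30 in the frame of seat between -0.018 and 0.018 m and angle between the x axis of packer30 and the x axis of pack, either way round below 0.15 rad and height (world z) of packer30 below 0.004 m and angle between packer30's own z axis and vertical below 0.1 rad and linear speed of packer30 below 0.02 m/s) or (x of packer30 in the frame of mat between -0.16 and 0.16 m and y of packer30 in the frame of mat between -0.155 and 0.155 m and height (world z) of packer30 below 0.004 m and angle between packer30's own z axis and vertical below 0.1 rad and linear speed of packer30 below 0.02 m/s)) and ((x of packer36 in the frame of seat between -0.008 and 0.004 m and y of packer36 in the frame of seat between -0.018 and 0.018 m and angle between the x axis of packer36 and the x axis of pack, either way round below 0.15 rad and height (world z) of packer36 below 0.004 m and angle between packer36's own z axis and vertical below 0.1 rad and linear speed of packer36 below 0.02 m/s) or (x of packer36 in the frame of mat between -0.16 and 0.16 m and y of packer36 in the frame of mat between -0.155 and 0.155 m and height (world z) of packer36 below 0.004 m and angle between packer36's own z axis and vertical below 0.1 rad and linear speed of packer36 below 0.02 m/s)) and ((x of packer42 in the frame of seat between -0.008 and 0.004 m and y of packer42 in the frame of seat between -0.018 and 0.018 m and angle between the x axis of packer42 and the x axis of pack, either way round below 0.15 rad and height (world z) of packer42 below 0.004 m and angle between packer42's own z axis and vertical below 0.1 rad and linear speed of packer42 below 0.02 m/s) or (x of packer42 in the frame of mat between -0.16 and 0.16 m and y of packer42 in the frame of mat between -0.155 and 0.155 m and height (world z) of packer42 below 0.004 m and angle between packer42's own z axis and vertical below 0.1 rad and linear speed of packer42 below 0.02 m/s))); the robot touches nothing.
It fails at once if a bystander was shifted more than 60 mm (distance of spanner from where it was at the start of the episode above 0.06 m).
Of packer18, packer24 only 1 to 2 are there at a start; the rules pass over those that are not, and their reading is None.
At some moment in a run one of packer18, packer24, packer30, packer36, packer42 may be knocked a few centimetres aside while the robot is not near it.
It also fails if it takes over 210 s, if anything falls off the work surface, if the arm or the gripper's body presses on something with over 40 N, if the wrist force passes 120 N, or if a joint passes its speed limit or range.

ROBOT

A 6-joint arm with a two-finger parallel gripper is mounted at the origin on the work surface. World frame = base frame: x ahead of the robot, y to its left, z up, the work surface at z = 0. Lengths are in m, angles in rad, forces in N, time in s.
With the tool pointing down it reaches from about 0.425 to 0.95 m from the base axis. Payload 3.5 kg.
Tool frame: the origin (TCP) lies midway between the tips of the shut fingers; the grasp point (between the pads) lies 19 mm behind it; z points along the fingers, y is the line along which they close (so a half turn about z gives the same grasp; the last joint's range is limited). The gripper opens to 85 mm and grips with 20 to 120 N. Pads are 22 mm wide; open, the fingers measure 114 mm over their backs; the gripper's body (76 mm by 85 mm) begins 54 mm behind the grasp point. The pads swing forward as they close: fully open they stand 13 mm farther back than shut.
Start: joints at [1.183, 0.286, 1.577, -0, 1.279, -0.15], TCP at [0.159, 0.656, 0.231] pointing down, gripper open.
Joint ranges: [-2.77, 2.77], [-0.9, 2.22], [0.21, 2.48], [-1.53, 4.67], [0.24, 2.81], [-2.84, 2.84]. Speed limits (rad/s): [2.79, 2.79, 3.14, 3.14, 3.14, 3.14].

INTERFACE

Orientations are given as a unit quaternion [x, y, z, w].
In Python, from plant import ctrl gives the robot as it stands.
- The arm moves only by the tool send_rows, never from a script. Its argument "series" is a list that holds one entry, the list of rows, each a list of 7 numbers: the shift along the tool's x, y, z in cm, then the turn, a rotation vector about the tool's x, y, z in rad, then the opening, from -1 (shut) to 1 (fully open). In form: [[[x, y, z, rx, ry, rz, jaw], ...]]. A call has 1 to 10 rows; each row shifts and turns the commanded pose from where the row before left it, along the tool's axes as they then stand; what a row does not reach is not made up. A row lasts 1/8 s, in which the tool goes at most 62.5 mm and 10.7 degrees, less where a joint would pass 70% of its speed; a pose out of reach is approached as far as the arm can. A call is refused whole if a number of a shift passes 6.25 or a number of a turn 0.188, either way. A call with a gripper value outside its range is refused whole. The fingers move at their own pace and stop on an object; "force" is the grip in N (left out, the last holds). Time passes only in rows, so rows that do not move let the fingers close. It gives the time, the measured TCP pose, the force, the opening and the grip force at its end, in the units of the state.
- ctrl.get_state(): the state, without advancing time (a new reading comes with each control period).
- ctrl.read_camera(name): name is "scene" or "top"; returns a dict with "img" (384x512x3 uint8, red, green, blue), "fx", "fy", "cx", "cy" (pixels), "R" (3x3) and "t" (3): a world point X has camera coordinates R X + t. Camera axes: x right, y down, z forward; pixel columns grow to the right and rows downward; lengths in m; the calibration is good to about 2 mm. A picture is of the moment at which its call begins. There is no depth.
- ctrl.sign_off(): hands the job in; it is judged then, once.
The state is a dict: "time": time; "qpos": joint angles; "dq": joint speeds; "joint_efforts": joint torques, N m; "eef_pos": TCP position; "tcp_rot": TCP orientation; "contact_force": force on the tool from outside, world axes, zero at the start; "wrist_torque": the same for the moment, N m; "opening": opening from 0.0 (shut) to 1.0 (fully open); "finger_force": force on a finger pad.
Only numpy, scipy, OpenCV 4.12 (cv2) and the standard library are available. Lean on these libraries where they do the work, as an engineer would, in place of code of your own. Each camera call takes 0.05 s, during which the arm holds its last target. There are 200 camera calls.

## Working session

There is one attempt and no reset: what is moved stays moved. The work goes in short steps, Python scripts to look and compute and a tool call to move; the robot and the scene stay as the last step left them, time stands still between calls to the robot, and variables do not carry over. Pictures are saved under pics/ and viewed, at most 14 in all, crops included, and the job is handed in when it is done.

Besides the shell and the picture viewer there is one more tool, called after "Call:" by a JSON object that holds its "api" and its "payload". send_rows: Moves the arm, as the interface text tells. Its arguments: {"type":"object","properties":{"series":{"type":"array"},"force":{"type":"number"}},"required":["series"]}

```bash
ls; mkdir -p pics
cat > h.py <<'E'
import numpy as np, cv2
from plant import ctrl
from scipy.spatial.transform import Rotation as Ro
def cam(n,save=None):
    c=ctrl.read_camera(n)
    if save: cv2.imwrite('pics/'+save,c['img'][:,:,::-1])
    return c
def ray(c,u,v,z):
    R=np.array(c['R']);t=np.array(c['t']);o=-R.T@t
    d=R.T@np.array([(u-c['cx'])/c['fx'],(v-c['cy'])/c['fy'],1])
    return o+d*(z-o[2])/d[2]
def proj(c,X):
    p=np.array(c['R'])@np.array(X)+np.array(c['t'])
    return np.array([c['fx']*p[0]/p[2]+c['cx'],c['fy']*p[1]/p[2]+c['cy']])
E
python3 - <<'E'
from h import *
a=cam('scene');b=cam('top')
for n,c in(('scene',a),('top',b)):
    print(n,c['fx'],c['cx'],c['cy'],np.round(-np.array(c['R']).T@np.array(c['t']),3),np.round(c['R'],3).tolist())
    np.savez('pics/%s0.npz'%n,**c)
    cv2.imwrite('pics/%s0.png'%n,cv2.resize(c['img'][:,:,::-1],(800,600),interpolation=cv2.INTER_CUBIC))
s=ctrl.get_state();print(s)
E
```

```text
pics
scene 364.9630887535856 256.9543363643971 192.12117119856686 [1.191 0.107 0.73 ] [[-0.1, 0.995, 0.008], [0.643, 0.071, -0.762], [-0.759, -0.071, -0.647]]
top 485.55721114132643 254.68320815468988 191.5146797092312 [0.167 0.018 1.703] [[0.028, -1.0, 0.011], [-0.983, -0.03, -0.182], [0.183, -0.006, -0.983]]
{'time': 0.1, 'qpos': array([ 1.18301505e+00,  2.87103693e-01,  1.57802997e+00,  6.99513155e-06,
        1.27861830e+00, -1.49971655e-01]), 'dq': array([ 0.00056818, -0.00292194, -0.00322427, -0.00073238,  0.00307326,
       -0.00100479]), 'joint_efforts': array([ 7.75974549e-04, -4.07297266e+01, -2.93699205e+01, -1.35792493e-04,
        3.46834793e-03, -1.77923383e-06]), 'eef_pos': array([0.15873534, 0.65545566, 0.2300681 ]), 'tcp_rot': array([ 1.18625757e-01,  9.92938449e-01, -1.03997257e-03, -2.90036350e-04]), 'contact_force': array([-0.09207408,  0.57643784,  0.07197971]), 'wrist_torque': array([-0.04137485, -0.00351084,  0.03779525]), 'finger_force': 0.0, 'opening': 0.9965563743827437}
```

View pics/scene0.png

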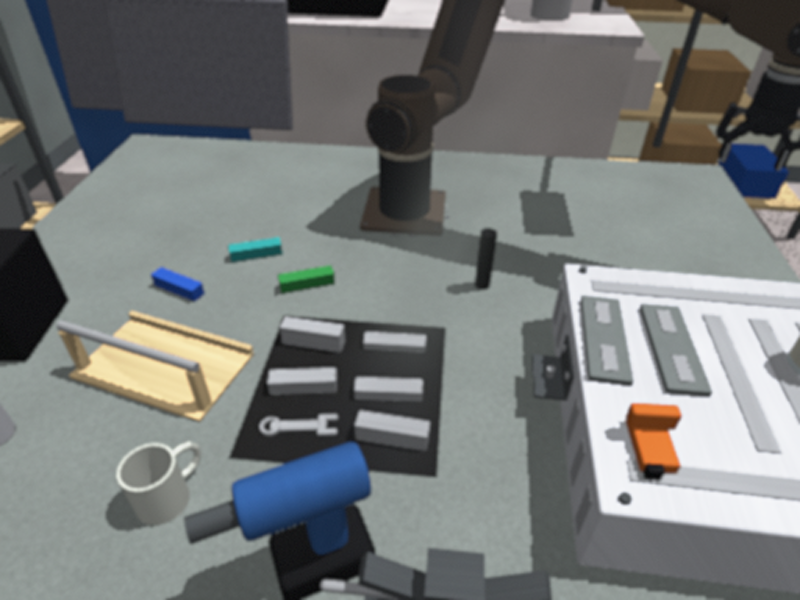

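View pics/top0.png

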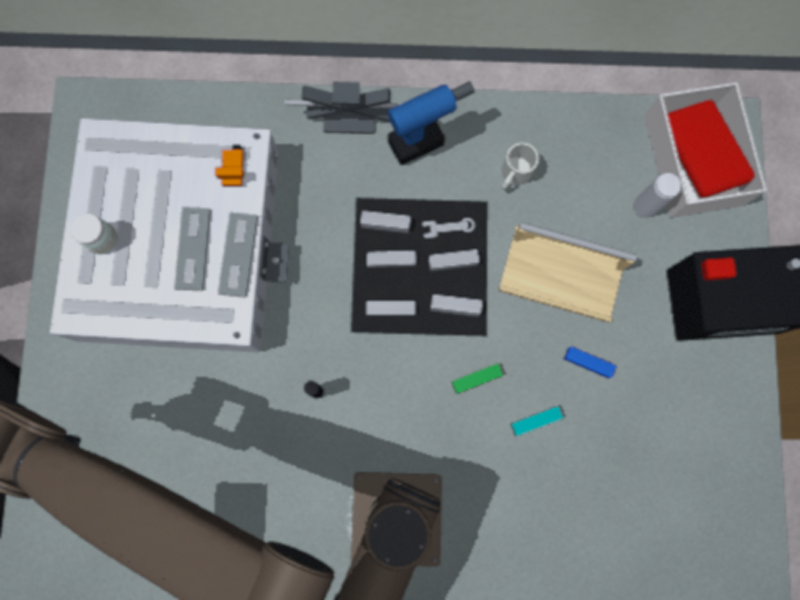

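Candidates (800x600 pictures):
- Packers: five bare-metal bars on the mat in the top view, at (385,221), (391,258), (454,260), (390,308) and (457,305). The spanner is at (448,227). The green (478,378), blue (590,362) and turquoise (538,420) bars are look-alikes, so I leave them alone.
- Covers: the two dark grey plates with pads, at (193,249) and (238,254). The plain ribs at (160,228), (128,225) and (97,225) belong to the lid.
- Rest: the plywood at (562,270), with the bar on its far side.

I'll check these in close crops.

Run:
```python
from h import *
a=dict(np.load('pics/scene0.npz'));b=dict(np.load('pics/top0.npz'))
def crop(c,u0,v0,w,h,W,H):
    return cv2.resize(c['img'][v0:v0+h,u0:u0+w,::-1],(W,H),interpolation=cv2.INTER_CUBIC)
A=crop(a,150,200,133,100,400,300)   # mat scene x3
B=crop(b,222,124,100,75,400,300)*1   # mat top x4
B=np.clip(B.astype(int)*1,0,255).astype(np.uint8)
C=crop(a,330,165,133,100,400,300)   # covers+bracket x3
D=crop(a,30,190,133,100,400,300)     # rest x3
cv2.imwrite('pics/comp1.png',np.vstack([np.hstack([A,B]),np.hstack([C,D])]))
```

```text
(no output)
```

View pics/comp1.png

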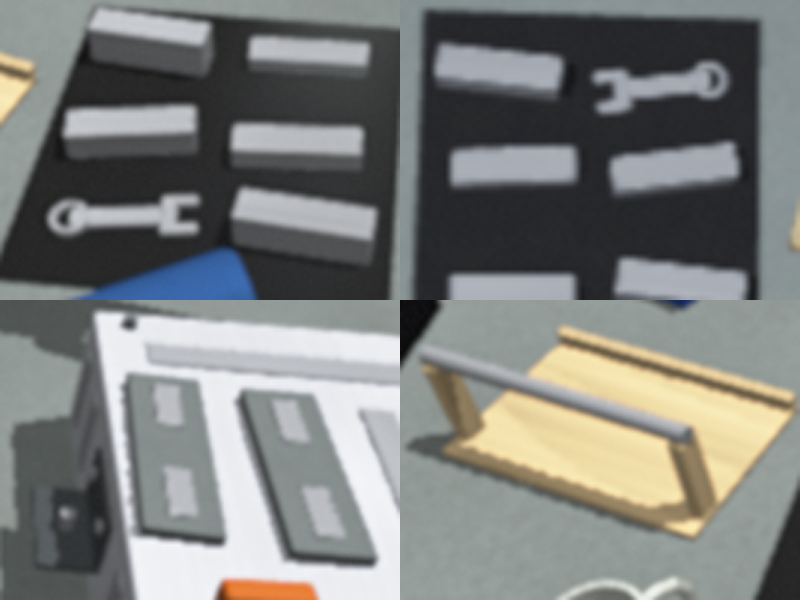

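The close crops confirm it: five bare packers and the spanner on the mat, two padded grey-green covers, the dark bracket, and the rest with its bar on the far side. Next I measure them.

```bash
cat >> h.py <<'E'
def tri(c1,p1,c2,p2):
    P=[np.array([[c['fx'],0,c['cx']],[0,c['fy'],c['cy']],[0,0,1]])@np.c_[np.array(c['R']),np.array(c['t'])] for c in(c1,c2)]
    X=cv2.triangulatePoints(P[0],P[1],np.array(p1,float).reshape(2,1),np.array(p2,float).reshape(2,1));return (X[:3]/X[3]).ravel()
def blobs(c,mask,amin,k=4):
    m=cv2.resize(mask.astype(np.float32),None,fx=k,fy=k,interpolation=cv2.INTER_CUBIC)>.5
    cs,_=cv2.findContours(m.astype(np.uint8),cv2.RETR_EXTERNAL,cv2.CHAIN_APPROX_NONE)
    return [(q[:,0].astype(np.float32)+.5)/k-.5 for q in cs if cv2.contourArea(q)>amin*k*k]
def rectw(c,q,z):
    "world rectangle of contour q on plane z: centre, long, short, yaw of long side"
    w=np.array([ray(c,u,v,z)[:2] for u,v in q],np.float32)
    (cx,cy),_,_=cv2.minAreaRect(w*1000)
    bx=cv2.boxPoints(cv2.minAreaRect(w*1000))/1000
    e=[bx[1]-bx[0],bx[2]-bx[1]];L=max(e,key=np.linalg.norm);S=min(e,key=np.linalg.norm)
    y=np.arctan2(L[1],L[0])%np.pi
    return np.array([cx,cy])/1000,np.linalg.norm(L),np.linalg.norm(S),y
E
python3 - <<'E'
from h import *
a=dict(np.load('pics/scene0.npz'));b=dict(np.load('pics/top0.npz'))
np.set_printoptions(precision=4,suppress=True)
for n,c in(('scene',a),('top',b)):
    g=c['img'].astype(int).mean(2); hsv=cv2.cvtColor(c['img'],cv2.COLOR_RGB2HSV)
    print(n,'PACKERS top faces')
    for thr in((150,)):
      mm=(g>thr)&(hsv[...,1]<45)
      for q in blobs(c,mm,90):
        uv=q.mean(0)
        w=ray(c,*uv,.0)
        if .3<w[0]<.8 and -.25<w[1]<.15 :
            print(uv,cv2.contourArea(q),*rectw(c,q,.03))
    print('COVERS')
    im=c['img'].astype(int)
    mm=(g>60)&(g<150)
    for q in blobs(c,mm,200):
        w=ray(c,*q.mean(0),.142); r=rectw(c,q,.142)
        if w[1]>.2 and r[1]<.25: print(q.mean(0),cv2.contourArea(q),*r)
    print('LID')
    for q in blobs(c,(g>150)&(hsv[...,1]<40),3000):
        print(q.mean(0),*rectw(c,q,.13)); ap=cv2.approxPolyDP(q,4,True)[:,0];print([ray(c,*p,.13)[:2].round(3).tolist() for p in ap])
    print('WOOD')
    for q in blobs(c,(hsv[...,1]>60)&(hsv[...,0]>10)&(hsv[...,0]<30)&(g>60),800):
        w=ray(c,*q.mean(0),0)
        if w[1]<-.1:print(q.mean(0),*rectw(c,q,.008)); ap=cv2.approxPolyDP(q,3,True)[:,0];print(ap.round(1).tolist())
    print('values: packer side etc', g[int(200):int(300):99,200])
E
```

```text
scene PACKERS top faces
[195.4214 271.4499] 239.0625 [ 0.6703 -0.0894] 0.09954739 0.0342334 1.6766728
[250.9335 270.7758] 423.1875 [0.6567 0.0442] 0.11076216 0.029931355 1.4847279
[248.3365 246.0631] 335.3125 [0.5811 0.0289] 0.108410984 0.029070614 1.677578
[192.8419 240.0665] 336.40625 [ 0.5761 -0.114 ] 0.11114581 0.030009601 1.6781517
[252.2482 216.6982] 254.59375 [0.4745 0.027 ] 0.10748825 0.029899487 1.595709
[198.9556 208.3701] 267.5625 [ 0.4579 -0.1242] 0.114303656 0.03333876 1.4496496
COVERS
[414.7944 281.5548] 1447.0625 [0.7295 0.3676] 0.13296774 0.08695019 2.8626492
[503.9421 232.06  ] 386.875 [0.5642 0.5999] 0.11179695 0.042663906 2.7514274
[430.5036 225.0864] 1578.0 [0.5625 0.4438] 0.18693608 0.065883175 3.134838
[386.3919 218.9423] 1430.3125 [0.5524 0.3481] 0.18500505 0.06323779 3.0715568
LID
[298.8379 276.6829] [0.6577 0.1584] 0.52508235 0.1951213 2.9805787
[[0.433, 0.29], [0.437, 0.258], [0.406, 0.234], [0.439, 0.232], [0.436, 0.247], [0.521, 0.168], [0.483, 0.179], [0.48, 0.151], [0.456, 0.163], [0.463, 0.139], [0.513, 0.152], [0.503, 0.128], [0.534, 0.113], [0.609, 0.
[... 6916 characters left out ...]
0.96, 0.762], [1.0, 0.79], [0.98, 0.836], [0.994, 0.857], [0.965, 0.843], [0.985, 0.827], [0.965, 0.795], [0.943, 0.801], [0.956, 0.829], [0.923, 0.79]]
WOOD
[504.7747 244.8411] [ 0.319  -0.8676] 0.2479523 0.055825885 3.073118
[[511.3999938964844, 210.60000610351562], [495.6000061035156, 213.60000610351562], [500.8999938964844, 280.3999938964844], [511.3999938964844, 280.3999938964844]]
[360.5596 175.4397] [ 0.5493 -0.3742] 0.2783435 0.15522924 1.3074604
[[330.6000061035156, 145.89999389648438], [319.8999938964844, 185.39999389648438], [390.3999938964844, 204.10000610351562], [396.3999938964844, 173.89999389648438], [403.1000061035156, 166.60000610351562]]
values: packer side etc [147.  85.]
```

```bash
sed -i 's/RETR_EXTERNAL/RETR_LIST/' h.py
python3 - <<'E'
from h import *
a=dict(np.load('pics/scene0.npz'));b=dict(np.load('pics/top0.npz'))
np.set_printoptions(precision=4,suppress=True)
for n,p,q in(('A',(250.93,270.78),(246.37,140.38)),('B',(248.34,246.06),(249.71,164.70)),('C',(192.84,240.07),(290.52,165.25)),('D',(252.25,216.70),(249.5,196.5)),('E',(198.96,208.37),(291.5,194.24))):
    print(n,tri(a,p,b,q))
print('rest top z0',[ray(b,*p,0)[:2].round(4).tolist() for p in((319.9,185.4),(390.4,204.1),(330.6,145.9))], 'toe z22',[ray(b,*p,.022)[:2].round(4).tolist() for p in((319.9,185.4),(390.4,204.1))])
print('rest scene z0',[ray(a,*p,0)[:2].round(4).tolist() for p in((44.9,241.4),(126.5,268.4),(161.4,226.1))],'z22',[ray(a,*p,.022)[:2].round(4).tolist() for p in((160.1,220.6),(85.1,198.6))])
for n,c in(('scene',a),('top',b)):
    g=c['img'].astype(int).mean(2)
    for q in blobs(c,(g>60)&(g<150),400):
        w=ray(c,*q.mean(0),.142); r=rectw(c,q,.142)
        if w[1]>.2 and r[1]<.25:
            print(n,q.mean(0),cv2.contourArea(q),*r)
    # pad blobs & dark bracket
    for q in blobs(c,(g<55),40):
        w=ray(c,*q.mean(0),.04); r=rectw(c,q,.045)
        if .1<w[1]<.4 and .4<w[0]<.7: print('dark',n,q.mean(0),*r, q.min(0),q.max(0))
    print('bar grey')
    hsv=cv2.cvtColor(c['img'],cv2.COLOR_RGB2HSV)
    print(n,[ (g[int(v),int(u)],c['img'][int(v),int(u)]) for u,v in ((80,223),(370,155))])
E
```

```text
A [0.6613 0.0437 0.0354]
B [0.5756 0.0286 0.0234]
C [ 0.5764 -0.1155  0.0298]
D [0.462  0.026  0.0173]
E [ 0.4701 -0.1204  0.0418]
rest top z0 [[0.5129, -0.225], [0.4527, -0.4766], [0.6606, -0.2634]] toe z22 [[0.5085, -0.2219], [0.449, -0.4702]]
rest scene z0 [[0.5966, -0.5114], [0.6595, -0.2644], [0.5086, -0.2222]] z22 [[0.5091, -0.2221], [0.4442, -0.4663]]
scene [414.7944 281.5548] 1447.0625 [0.7295 0.3676] 0.13296774 0.08695019 2.8626492
scene [356.649  236.8275] 444.75 [0.6189 0.2752] 0.1263311 0.04109041 3.054537
scene [430.5036 225.0864] 1578.0 [0.5625 0.4438] 0.18693608 0.065883175 3.134838
scene [386.3919 218.9423] 1430.3125 [0.5524 0.3481] 0.18500505 0.06323779 3.0715568
scene [322.5628 141.703 ] 488.65625 [0.2338 0.2018] 0.18647254 0.10089066 0.095454454
dark scene [357.8618 237.1497] [0.5265 0.3026] 0.13928601 0.045804545 3.084781 [347.625 216.625] [366.375 254.375]
bar grey
scene [(np.float64(111.0), array([117, 111, 105], dtype=uint8)), (np.float64(147.33333333333334), array([144, 151, 147], dtype=uint8))]
top [ 70.293  151.2712] 432.375 [0.5737 0.6233] 0.10247148 0.07745164 1.5332284
top [152.422  162.9503] 934.1875 [0.5439 0.3484] 0.17911415 0.06311761 3.070085
top [123.5119 159.2856] 947.0625 [0.5537 0.4444] 0.17940566 0.063968726 3.1272671
top [149.8743 106.8533] 438.34375 [0.7372 0.3753] 0.098516695 0.07938589 0.38325265
dark top [170.2669 165.0314] [0.5626 0.3056] 0.049929734 0.020115463 0.058683023 [167.625 157.625] [173.375 171.375]
bar grey
top [(np.float64(141.33333333333334), array([134, 144, 146], dtype=uint8)), (np.float64(162.0), array([156, 161, 169], dtype=uint8))]
```

```bash
cat >> h.py <<'E'
np.set_printoptions(precision=4,suppress=True)
def pose(yaw,tilt=0):
    "tool y along angle yaw; tool z down, leaned by tilt towards yaw-90deg"
    y=np.array([np.cos(yaw),np.sin(yaw),0]);r=np.array([np.sin(yaw),-np.cos(yaw),0])
    z=np.sin(tilt)*r-np.cos(tilt)*np.array([0,0,1.]);return np.c_[np.cross(y,z),y,z]
def st():
    s=ctrl.get_state();R=Ro.from_quat(s['tcp_rot']).as_matrix()
    print('t %.2f'%s['time'],'p',s['eef_pos'],'yaw %.4f'%np.arctan2(R[1,1],R[0,1]),'z',R[:,2],'F',s['contact_force'].round(1),'op %.3f ff %.1f'%(s['opening'],s['finger_force']),'q',s['qpos'].round(2))
    return s['eef_pos'],R
def go(*way):
    "each way: pos,R. prints turn (rad, first, in place), then shift (cm) along the tool after the turn"
    p,R=st()
    for q,Q in way:
        print('turn',Ro.from_matrix(R.T@Q).as_rotvec().round(4),'then shift',(Q.T@(np.array(q)-p)*100).round(2));p,R=np.array(q),Q
RC=np.array([.553,-.3675]);RY=-.256
def rest(x,y,z):
    c,s=np.cos(RY),np.sin(RY);return np.array([RC[0]+c*x-s*y,RC[1]+s*x+c*y,z])
PO=np.array([.5535,.3095]);PY=-.030  # pack origin, tilt of its front
px=np.array([-np.sin(PY),np.cos(PY)]);py=np.array([-np.cos(PY),-np.sin(PY)])
def pk(x,y,z): return np.r_[PO+x*px+y*py,z]
E
python3 - <<'E'
from h import *
b=dict(np.load('pics/top0.npz'))
print('bracket',ray(b,176,167.7,.045),'expect',pk(-.025,0,.045))
for i in (1,-1): print(proj(b,pk(-.05,.045*i,.045)),proj(b,pk(0,.045*i,.045)))
Q=pose(-.0716+np.pi/2)
go(([.544,.350,.24],Q),([.544,.350,.128],Q))
E
```

```text
bracket [0.5516 0.2857 0.045 ] expect [0.5528 0.2845 0.045 ]
[182.3919 180.3928] [168.0588 179.5428]
[184.577  155.3795] [170.3819 154.5376]
t 0.10 p [0.1587 0.6555 0.2301] yaw 1.3330 z [-0.0008 -0.002  -1.    ] F [-0.1  0.6  0.1] op 0.997 ff 0.0 q [ 1.18  0.29  1.58  0.    1.28 -0.15]
turn [-0.0021 -0.0005 -0.1662] then shift [-40.61 -27.71  -0.99]
turn [0. 0. 0.] then shift [ 0.   0.  11.2]
```

Call:
{"api": "send_rows", "payload": {"series": [[[0,0,0,0,0,-0.166,0.74],[-4.5,-3.1,-0.1,0,0,0,0.74],[-4.5,-3.1,-0.1,0,0,0,0.74],[-4.5,-3.1,-0.1,0,0,0,0.74],[-4.5,-3.1,-0.1,0,0,0,0.74],[-4.5,-3.1,-0.1,0,0,0,0.74],[-4.5,-3.1,-0.1,0,0,0,0.74],[-4.5,-3.1,-0.1,0,0,0,0.74],[-4.5,-3.1,-0.1,0,0,0,0.74],[-4.6,-2.9,-0.2,0,0,0,0.74]]], "force": 40}}

```text
time: 1.35
eef_pos: [0.5449, 0.3491, 0.2407]
tcp_rot: [0.036, 0.999, -0.0, -0.001]
contact_force: [0.1, 1.0, -0.1]
opening: 0.872
finger_force: 0.0
```

Run:
```python
from h import *
Q=pose(-.0716+np.pi/2)
go(([.544,.350,.128],Q))
```

```text
t 1.35 p [0.5449 0.3491 0.2407] yaw 1.4989 z [-0.0011 -0.0004 -1.    ] F [ 0.1  1.  -0.1] op 0.872 ff 0.0 q [ 0.41  0.22  1.64  0.    1.28 -1.09]
turn [-0.0004 -0.0011 -0.0003] then shift [ 0.1   0.08 11.27]
```

Call:
{"api": "send_rows", "payload": {"series": [[[0.1,0.1,4,0,0,0,0.74],[0,0,4,0,0,0,0.74],[0,0,2,0,0,0,0.74],[0,0,1.2,0,0,0,0.74],[0,0,0,0,0,0,0.74],[0,0,0,0,0,0,0.1],[0,0,0,0,0,0,0.1],[0,0,0,0,0,0,0.1],[0,0,0,0,0,0,0.1]]], "force": 40}}

```text
time: 2.48
eef_pos: [0.5443, 0.3524, 0.1317]
tcp_rot: [0.036, 0.999, 0.001, 0.002]
contact_force: [0.3, 0.2, 5.7]
opening: 0.686
finger_force: 44.6
```

Call:
{"api": "send_rows", "payload": {"series": [[[0,0,-1,0,0,0,0.1],[0,0,-2,0,0,0,0.1],[0,0,-4,0,0,0,0.1],[0,0,-6,0,0,0,0.1]]], "force": 40}}

```text
time: 2.98
eef_pos: [0.5416, 0.3508, 0.2582]
tcp_rot: [0.036, 0.999, -0.001, -0.003]
contact_force: [0.6, 0.7, -1.8]
opening: 0.682
finger_force: 43.9
```

Run:
```python
from h import *
cam('scene','s2.png')
Y=RY+np.pi/2;T=np.radians(42)
# grasp point (cover centre top-ish): tcp lies .002+.012 beyond... cover underside centre to TCP along tool z ~ +.002
n=np.array([np.cos(RY)*-np.sin(T),np.sin(RY)*-np.sin(T),np.cos(T)])
def lean(y,clear,dx=.004):
    u=rest(-.060+dx+.090*np.cos(T),y,.008+clear+.090*np.sin(T)); return u-n*.002
V=pose(Y);L=pose(Y,T)
go((rest(-.03,-.055,.26),V),(lean(-.055,.09),L),(lean(-.055,.006),L))
```

```text
t 3.02 p [0.5459 0.3529 0.2715] yaw 1.4992 z [ 0.0124  0.0053 -0.9999] F [3.3 2.  5. ] op 0.683 ff 44.0 q [ 0.42  0.2   1.61 -0.    1.32 -1.08]
turn [0.0073 0.0114 0.1843] then shift [-15.93 -75.01   1.15]
turn [ 0.    -0.733  0.   ] then shift [ 3.77 -0.   10.5 ]
turn [0. 0. 0.] then shift [5.62 0.   6.24]
```

View pics/s2.png

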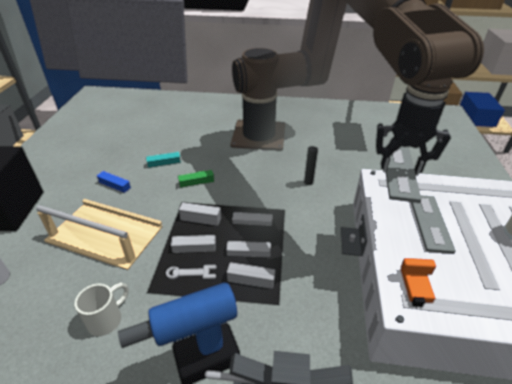

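Call:
{"api": "send_rows", "payload": {"series": [[[0,0,0,0,0,0.092,0.1],[0,0,0,0,0,0.092,0.1],[-1,-4.5,0,0,0,0,0.1],[-1.2,-5.5,0,0,0,0,0.1],[-1.2,-5.5,0,0,0,0,0.1],[-1.2,-5.5,0,0,0,0,0.1],[-1.2,-5.5,0,0,0,0,0.1],[-1.2,-5.5,0,0,0,0,0.1],[-1.2,-5.5,0,0,0,0,0.1],[-1.2,-5.5,0,0,0,0,0.1]]], "force": 40}}

```text
time: 4.28
eef_pos: [0.5248, -0.0899, 0.26]
tcp_rot: [0.128, 0.992, -0.0, 0.001]
contact_force: [1.4, 0.4, -2.5]
opening: 0.685
finger_force: 44.0
```

Call:
{"api": "send_rows", "payload": {"series": [[[-1.2,-5.5,0,0,0,0,0.1],[-1.2,-5.5,0,0,0,0,0.1],[-1.2,-5.5,0,0,0,0,0.1],[-1.2,-5.5,0,0,0,0,0.1],[-1.2,-5.5,0.4,0,0,0,0.1],[-0.6,-4.5,0.4,0,0,0,0.1],[0,0,0,0,-0.183,0,0.1],[0,0,0,0,-0.183,0,0.1],[0,0,0,0,-0.183,0,0.1],[0,0,0,0,-0.183,0,0.1]]]}}

```text
time: 5.52
eef_pos: [0.5078, -0.4144, 0.2524]
tcp_rot: [0.119, 0.925, -0.047, 0.357]
contact_force: [0.8, 0.9, -2.4]
opening: 0.687
finger_force: 44.1
```

```bash
cat >> h.py <<'E'
Y=RY+np.pi/2;T=np.radians(42)
n=np.array([np.cos(RY)*-np.sin(T),np.sin(RY)*-np.sin(T),np.cos(T)])
def lean(y,clear,dx=.004,off=0.):
    "TCP pose for a held cover; off = how far the grip is from the cover's middle towards its upper end"
    d=.090+off
    u=rest(-.060+dx+d*np.cos(T),y,.008+clear+d*np.sin(T)); return u+n*.002
V=pose(Y);L=pose(Y,T)
E
python3 - <<'E'
from h import *
go((lean(-.055,.06),L),(lean(-.055,.006),L))
b=cam('top'); a=cam('scene')
cv2.imwrite('pics/c3.png',np.hstack([cv2.resize(a['img'][130:280,0:150,::-1],(400,400)),cv2.resize(b['img'][90:240,290:440,::-1],(400,400))]))
E
```

```text
t 5.53 p [ 0.5078 -0.4144  0.2524] yaw 1.3152 z [ 0.6492 -0.1712 -0.7411] F [ 0.8  0.9 -2.4] op 0.687 ff 44.1 q [-1.02 -0.04  2.02  0.76  0.74 -2.8 ]
turn [-0.0012  0.003   0.0016] then shift [ 5.13  0.18 11.89]
turn [0. 0. 0.] then shift [3.61 0.   4.01]
```

View pics/c3.png

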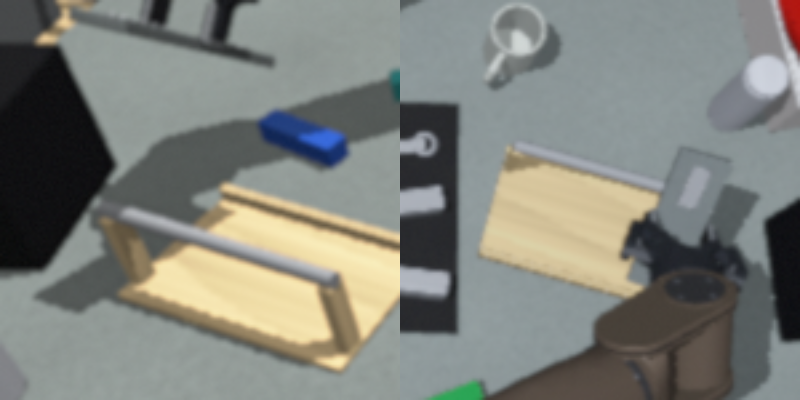

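Call:
{"api": "send_rows", "payload": {"series": [[[0.8,0.1,2,0,0,0,0.1],[0.8,0,2,0,0,0,0.1],[0.9,0,2,0,0,0,0.1]]]}}

```text
time: 6.0
eef_pos: [0.5351, -0.4166, 0.1955]
tcp_rot: [0.123, 0.929, -0.046, 0.347]
contact_force: [-0.2, 0.7, -2.5]
opening: 0.688
finger_force: 44.1
```

Run:
```python
from h import *
go((lean(-.055,.06),L),(lean(-.055,.006),L))
```

```text
t 6.00 p [ 0.5351 -0.4166  0.1955] yaw 1.3072 z [ 0.6333 -0.1707 -0.7549] F [-0.2  0.7 -2.5] op 0.688 ff 44.1 q [-0.97  0.07  2.01  0.8   0.64 -2.84]
turn [-0.0048 -0.0177 -0.0059] then shift [ 3.33 -0.3   5.86]
turn [0. 0. 0.] then shift [3.61 0.   4.01]
```

Call:
{"api": "send_rows", "payload": {"series": [[[-0.8,0,-2,0,0,0,0.1],[-0.8,1,-2,0,0,0,0.1],[-0.9,4,-2,0,0,0,0.1],[0,5,0,0,0,0,0.1],[0,0,0,0,0,0.185,0.1],[0,0,0,0,0,0.185,0.1],[0,0,0,0,0,0.185,0.1],[0,0,0,0,0,0.185,0.1],[0,0,0,0,0,0.185,0.1],[0,0,0,0,0,0.185,0.1]]]}}

```text
time: 7.25
eef_pos: [0.541, -0.3141, 0.2577]
tcp_rot: [0.596, 0.723, 0.145, 0.319]
contact_force: [-0.0, -0.7, -1.3]
opening: 0.682
finger_force: 45.4
```

Call:
{"api": "send_rows", "payload": {"series": [[[0,0,0,0,0,0.185,0.1],[0,0,0,0,0,0.185,0.1],[0,0,0,0,0,0.185,0.1],[0,0,0,0,0,0.185,0.1],[0,0,0,0,0,0.185,0.1],[0,0,0,0,0,0.185,0.1],[0,0,0,0,0,0.185,0.1],[0,0,0,0,0,0.185,0.1],[0,0,0,0,0,0.185,0.1],[0,0,0,0,0,0.185,0.1]]]}}

```text
time: 8.5
eef_pos: [0.541, -0.3141, 0.2578]
tcp_rot: [0.936, -0.041, 0.342, 0.076]
contact_force: [0.1, -0.4, -3.4]
opening: 0.685
finger_force: 45.4
```

```bash
sed -i 's/^V=pose.*/V=pose(Y+np.pi);L=pose(Y+np.pi,-T)/' h.py
python3 - <<'E'
from h import *
go((lean(-.055,.06),L),(lean(-.055,.006),L))
E
```

```text
t 8.50 p [ 0.541  -0.3141  0.2578] yaw -1.7010 z [ 0.6335 -0.1699 -0.7549] F [ 0.1 -0.4 -3.4] op 0.685 ff 45.4 q [-0.83 -0.15  2.1   0.62  0.65  0.43]
turn [0.0024 0.018  0.1694] then shift [-5.99 10.36 11.83]
turn [0. 0. 0.] then shift [-3.61  0.    4.01]
```

Call:
{"api": "send_rows", "payload": {"series": [[[0,0,0,0,0.018,0.169,0.1],[0,3.5,0,0,0,0,0.1],[0,3.5,0,0,0,0,0.1],[0,3.4,0,0,0,0,0.1],[-1.5,0,3,0,0,0,0.1],[-1.5,0,3,0,0,0,0.1],[-1.5,0,3,0,0,0,0.1],[-1.5,0,2.8,0,0,0,0.1],[0,0,0,0,0,0,0.1]]]}}

```text
time: 9.62
eef_pos: [0.5471, -0.4226, 0.1264]
tcp_rot: [0.927, -0.117, 0.353, 0.046]
contact_force: [0.6, 0.6, -3.1]
opening: 0.684
finger_force: 45.3
```

Run:
```python
from h import *
go((lean(-.055,.06),L),(lean(-.055,.006),L))
```

```text
t 9.62 p [ 0.5471 -0.4226  0.1264] yaw -1.8231 z [ 0.6443 -0.1674 -0.7462] F [ 0.6  0.6 -3.1] op 0.684 ff 45.3 q [-0.97  0.2   2.02  0.98  0.55  0.09]
turn [-0.0012  0.0046  0.0039] then shift [ 0.32  0.02 -0.16]
turn [0. 0. 0.] then shift [-3.61  0.    4.01]
```

Call:
{"api": "send_rows", "payload": {"series": [[[-0.8,0,0.9,0,0,0,0.1],[-0.8,0,0.9,0,0,0,0.1],[-0.8,0,0.9,0,0,0,0.1],[-0.6,0,0.75,0,0,0,0.1],[-0.3,0,0.35,0,0,0,0.1],[0,0,0,0,0,0,0.1]]]}}

```text
time: 10.38
eef_pos: [0.548, -0.425, 0.0805]
tcp_rot: [0.926, -0.117, 0.356, 0.048]
contact_force: [0.9, 0.2, -2.5]
opening: 0.68
finger_force: 45.3
```

Run:
```python
from h import *
go((lean(-.055,.0),L))
b=cam('top'); a=cam('scene')
cv2.imwrite('pics/c4.png',np.hstack([cv2.resize(a['img'][160:280,10:130,::-1],(400,400)),cv2.resize(b['img'][110:230,300:420,::-1],(400,400))]))
```

```text
t 10.38 p [ 0.548  -0.425   0.0805] yaw -1.8249 z [ 0.6474 -0.1728 -0.7423] F [ 0.9  0.2 -2.5] op 0.680 ff 45.3 q [-0.97  0.28  2.02  1.13  0.5  -0.08]
turn [ 0.0032 -0.0013  0.0055] then shift [-0.73 -0.19  0.79]
```

View pics/c4.png

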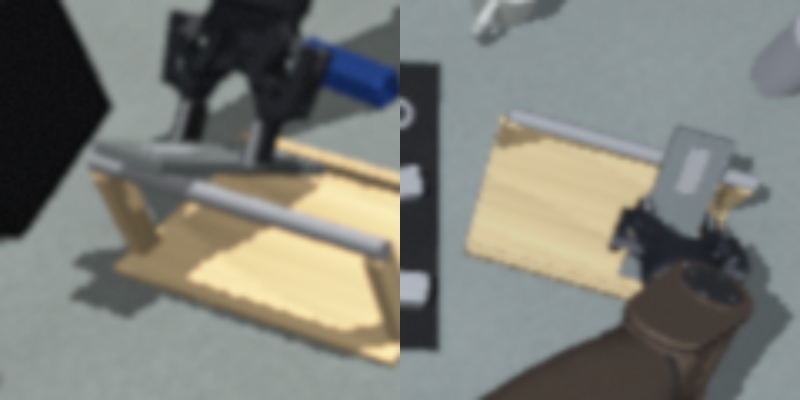

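The cover hangs above its slot between the post and the middle of the bar. I lower it until it touches.

Call:
{"api": "send_rows", "payload": {"series": [[[-0.3,0,0.3,0,0,0,0.1],[-0.25,0,0.3,0,0,0,0.1],[0,0,0,0,0,0,0.1]]]}}

```text
time: 10.85
eef_pos: [0.5475, -0.4249, 0.0719]
tcp_rot: [0.926, -0.117, 0.356, 0.048]
contact_force: [-2.7, 0.4, -1.8]
opening: 0.684
finger_force: 45.6
```

Call:
{"api": "send_rows", "payload": {"series": [[[-0.2,0,0.2,0,0,0,0.1],[0,0,0,0,0,0,0.1]]]}}

```text
time: 11.1
eef_pos: [0.548, -0.4251, 0.0712]
tcp_rot: [0.926, -0.117, 0.357, 0.048]
contact_force: [-7.2, 4.5, 7.2]
opening: 0.682
finger_force: 46.6
```

Call:
{"api": "send_rows", "payload": {"series": [[[0,0,-0.1,0,0,0,0.3],[0,0,0,0,0,0,0.5],[0,0,0,0,0,0,0.7],[0,0,0,0,0,0,0.7],[0,0,-2,0,0,0,0.7],[0,0,-4,0,0,0,0.7],[0,0,-6,0,0,0,0.7],[0,0,-6,0,0,0,0.7]]]}}

```text
time: 12.1
eef_pos: [0.4294, -0.3931, 0.2046]
tcp_rot: [0.926, -0.117, 0.355, 0.048]
contact_force: [1.1, -1.9, 0.9]
opening: 0.851
finger_force: 0.0
```

Run:
```python
from h import *
a=cam('scene');b=cam('top')
cv2.imwrite('pics/c5.png',np.hstack([cv2.resize(a['img'][160:280,10:130,::-1],(400,400)),cv2.resize(b['img'][110:230,300:420,::-1],(400,400))]))
Q=pose(-.0145-np.pi/2)
go(([.54,-.2,.28],V),([.554,.446,.26],Q),([.554,.446,.130],Q))
```

```text
t 12.20 p [ 0.4297 -0.3959  0.2109] yaw -1.8277 z [ 0.6507 -0.1826 -0.7371] F [ 0.3 -1.2 -0.2] op 0.852 ff 0.0 q [-1.15 -0.16  2.21  0.85  0.76  0.13]
turn [ 0.0149 -0.7419  0.0049] then shift [  5.71 -21.75  -6.91]
turn [ 0.      0.     -0.2415] then shift [  0.46 -64.61   2.  ]
turn [0. 0. 0.] then shift [ 0.  0. 13.]
```

View pics/c5.png

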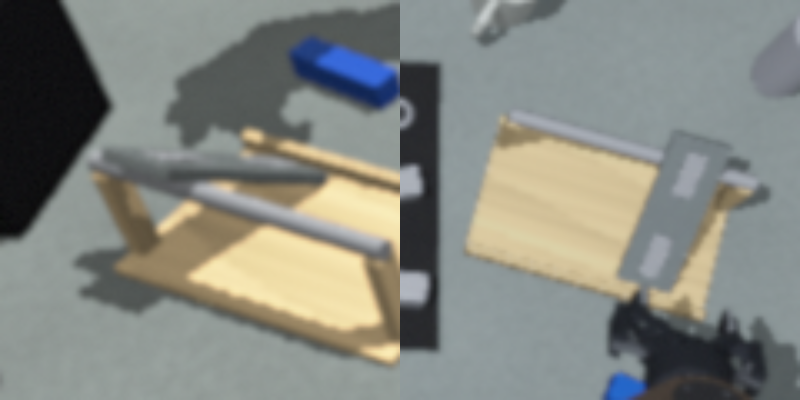

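Cover 1 leans behind the toe strip with its back on the bar (crop px (680,210)). I go for the second cover.

Call:
{"api": "send_rows", "payload": {"series": [[[0,0,-3,0,-0.185,0,0.74],[0,0,0,0,-0.185,0,0.74],[0,0,0,0,-0.185,0,0.74],[0,0,0,0,-0.185,0,0.74],[1,-5.4,-1.2,0,0,0,0.74],[1,-5.4,-1.2,0,0,0,0.74],[1,-5.4,-1.2,0,0,0,0.74],[1,-5.5,-1.1,0,0,0,0.74],[0,0,0,0,0,-0.12,0.74],[0,0,0,0,0,-0.12,0.74]]]}}

```text
time: 13.45
eef_pos: [0.5066, -0.1862, 0.2691]
tcp_rot: [1.0, -0.001, 0.009, 0.003]
contact_force: [0.2, -0.0, 0.2]
opening: 0.873
finger_force: 0.0
```

Call:
{"api": "send_rows", "payload": {"series": [[[0,-5.4,0,0,0,0,0.74],[0,-5.4,0,0,0,0,0.74],[0,-5.4,0,0,0,0,0.74],[0,-5.4,0,0,0,0,0.74],[0,-5.4,0,0,0,0,0.74],[0,-5.4,0,0,0,0,0.74],[0,-5.4,0,0,0,0,0.74],[0,-5.4,0,0,0,0,0.74],[0,-5.4,0,0,0,0,0.74],[0,-5.4,0,0,0,0,0.74]]]}}

```text
time: 14.7
eef_pos: [0.5108, 0.3546, 0.2646]
tcp_rot: [1.0, -0.004, 0.008, 0.004]
contact_force: [0.6, -1.0, 0.6]
opening: 0.868
finger_force: 0.0
```

Run:
```python
from h import *
Q=pose(-.0145-np.pi/2)
go(([.554,.446,.26],Q),([.554,.446,.130],Q))
b=cam('top')
g=b['img'].astype(int).mean(2)
for q in blobs(b,(g>60)&(g<150),400):
    r=rectw(b,q,.142)
    if r[0][1]>.2 and .1<r[1]<.25: print(cv2.contourArea(q),*r)
```

```text
t 14.70 p [0.5108 0.3546 0.2646] yaw -1.5796 z [ 0.0165 -0.0079 -0.9998] F [ 0.6 -1.   0.6] op 0.868 ff 0.0 q [ 0.45  0.14  1.68 -0.01  1.3   2.03]
turn [ 0.0077 -0.0166  0.0058] then shift [ 4.19 -9.2   0.46]
turn [0. 0. 0.] then shift [ 0.  0. 13.]
```

Call:
{"api": "send_rows", "payload": {"series": [[[2.1,-4.6,0,0.008,-0.017,0.006,0.74],[2.1,-4.6,0,0,0,0,0.74],[0,0,4.5,0,0,0,0.74],[0,0,4.5,0,0,0,0.74],[0,0,3,0,0,0,0.74],[0,0,1.3,0,0,0,0.74],[0,0,0,0,0,0,0.74],[0,0,0,0,0,0,0.1],[0,0,0,0,0,0,0.1],[0,0,0,0,0,0,0.1]]]}}

```text
time: 16.0
eef_pos: [0.5557, 0.4448, 0.1359]
tcp_rot: [1.0, -0.008, 0.002, -0.002]
contact_force: [0.3, 1.2, 5.2]
opening: 0.67
finger_force: 43.5
```

Call:
{"api": "send_rows", "payload": {"series": [[[0,0,0,0,0,0,0.1],[0,0,-1,0,0,0,0.1],[0,0,-3,0,0,0,0.1],[0,0,-5,0,0,0,0.1],[0,0,-5,0,0,0,0.1],[0,0,0,0,0,0,0.1]]]}}

```text
time: 16.75
eef_pos: [0.5561, 0.4446, 0.2795]
tcp_rot: [1.0, -0.008, 0.005, -0.003]
contact_force: [0.2, -0.4, -1.6]
opening: 0.673
finger_force: 43.5
```

Run:
```python
from h import *
go((rest(-.03,.055,.28),V),(lean(.055,.06),L),(lean(.055,.006),L))
```

```text
t 16.75 p [0.5561 0.4446 0.2795] yaw -1.5865 z [ 0.0098  0.0051 -0.9999] F [ 0.2 -0.4 -1.6] op 0.673 ff 43.5 q [ 0.53  0.33  1.43 -0.    1.37  2.12]
turn [-0.0064 -0.009   0.2403] then shift [17.26 73.14 -0.05]
turn [0.    0.733 0.   ] then shift [-7.12  0.   13.81]
turn [0. 0. 0.] then shift [-3.61  0.    4.01]
```

Call:
{"api": "send_rows", "payload": {"series": [[[0,0,0,0,0,0.12,0.1],[0,0,0,0,0,0.12,0.1],[1.3,5.2,0,0,0,0,0.1],[1.3,5.6,0,0,0,0,0.1],[1.3,5.6,0,0,0,0,0.1],[1.3,5.6,0,0,0,0,0.1],[1.3,5.6,0,0,0,0,0.1],[1.3,5.6,0,0,0,0,0.1],[1.3,5.6,0,0,0,0,0.1],[1.3,5.6,0,0,0,0,0.1]]]}}

```text
time: 18.0
eef_pos: [0.5409, -0.0138, 0.2701]
tcp_rot: [0.992, -0.127, -0.002, -0.0]
contact_force: [-0.6, -0.6, -2.8]
opening: 0.666
finger_force: 43.5
```

Call:
{"api": "send_rows", "payload": {"series": [[[1.3,5.6,0,0,0,0,0.1],[1.3,5.6,0,0,0,0,0.1],[1.3,5.6,0,0,0,0,0.1],[1.3,5.6,0,0,0,0,0.1],[1.6,6.0,0,0,0,0,0.1],[0,0,0,0,0.183,0,0.1],[0,0,0,0,0.183,0,0.1],[0,0,0,0,0.183,0,0.1],[0,0,0,0,0.183,0,0.1],[0,0,0,0,0,0,0.1]]]}}

```text
time: 19.25
eef_pos: [0.5329, -0.3013, 0.2652]
tcp_rot: [0.928, -0.121, 0.35, 0.042]
contact_force: [-0.2, -0.4, -2.9]
opening: 0.67
finger_force: 43.7
```

Run:
```python
from h import *
go((lean(.055,.06)+n*.004,L),(lean(.055,.006)+n*.004,L))
```

```text
t 19.25 p [ 0.5329 -0.3013  0.2652] yaw -1.8269 z [ 0.6397 -0.162  -0.7513] F [-0.2 -0.4 -2.9] op 0.670 ff 43.7 q [-0.83 -0.19  2.12  0.62  0.67  0.61]
turn [-0.0052  0.0123 -0.0048] then shift [-5.67  0.4  12.73]
turn [0. 0. 0.] then shift [-3.61  0.    4.01]
```

Call:
{"api": "send_rows", "payload": {"series": [[[-1.2,0.2,2.5,-0.005,0.012,-0.005,0.1],[-1.2,0.2,2.5,0,0,0,0.1],[-1.2,0,2.5,0,0,0,0.1],[-1.2,0,2.5,0,0,0,0.1],[-0.9,0,2.7,0,0,0,0.1],[-0.9,0,1,0,0,0,0.1],[-0.9,0,1,0,0,0,0.1],[-0.9,0,1,0,0,0,0.1],[-0.6,0,0.7,0,0,0,0.1],[0,0,0,0,0,0,0.1]]]}}

```text
time: 20.5
eef_pos: [0.5794, -0.3198, 0.0899]
tcp_rot: [0.925, -0.117, 0.36, 0.048]
contact_force: [-0.4, 0.0, -1.8]
opening: 0.665
finger_force: 43.8
```

Run:
```python
from h import *
go((lean(.055,.0)+n*.004,L))
b=cam('top'); a=cam('scene')
cv2.imwrite('pics/c6.png',np.hstack([cv2.resize(a['img'][160:280,30:150,::-1],(400,400)),cv2.resize(b['img'][110:230,300:420,::-1],(400,400))]))
```

```text
t 20.50 p [ 0.5794 -0.3198  0.0899] yaw -1.8240 z [ 0.6536 -0.1727 -0.7369] F [-0.4  0.  -1.8] op 0.665 ff 43.8 q [-0.79  0.19  2.13  1.16  0.38  0.02]
turn [ 0.0016 -0.0093  0.0052] then shift [-1.64 -0.22  0.83]
```

View pics/c6.png

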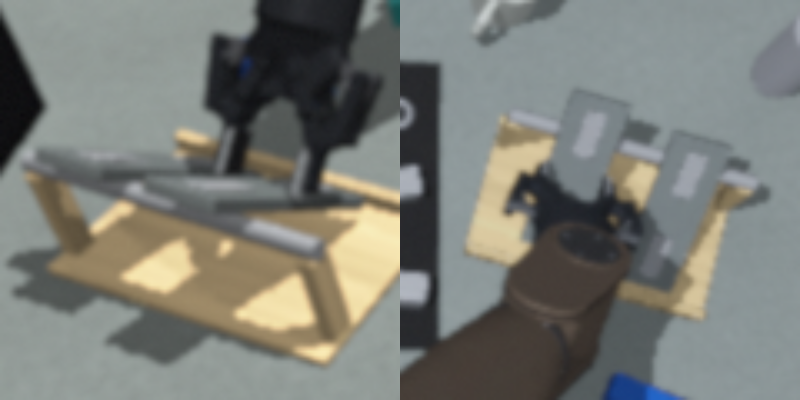

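Call:
{"api": "send_rows", "payload": {"series": [[[-0.6,-0.1,0.2,0,-0.009,0.005,0.1],[-0.6,-0.1,0.2,0,0,0,0.1],[-0.3,0,0.2,0,0,0,0.1],[0,0,0,0,0,0,0.1]]]}}

```text
time: 21.1
eef_pos: [0.5719, -0.3162, 0.0758]
tcp_rot: [0.925, -0.12, 0.356, 0.047]
contact_force: [0.2, 0.5, -2.6]
opening: 0.669
finger_force: 43.8
```

Call:
{"api": "send_rows", "payload": {"series": [[[-0.2,0,0.2,0,0,0,0.1],[0,0,0,0,0,0,0.1]]]}}

```text
time: 21.35
eef_pos: [0.5726, -0.3167, 0.0745]
tcp_rot: [0.925, -0.12, 0.357, 0.048]
contact_force: [-2.5, 1.3, 2.7]
opening: 0.67
finger_force: 45.2
```

Run:
```python
from h import *
go((lean(.055,.0)+n*.004,L))
```

```text
t 21.35 p [ 0.5726 -0.3167  0.0745] yaw -1.8297 z [ 0.6493 -0.1742 -0.7403] F [-2.5  1.3  2.7] op 0.670 ff 45.2 q [-0.79  0.2   2.15  1.22  0.37 -0.04]
turn [ 0.0041 -0.0042 -0.0002] then shift [-0.06 -0.09  0.18]
```

Call:
{"api": "send_rows", "payload": {"series": [[[0,0,-0.1,0,0,0,0.3],[0,0,0,0,0,0,0.5],[0,0,0,0,0,0,0.7],[0,0,0,0,0,0,0.7],[0,0,-2,0,0,0,0.7],[0,0,-4,0,0,0,0.7],[0,0,-6,0,0,0,0.7],[0,0,-5,0,-0.185,0,0.7],[0,0,0,0,-0.185,0,0.7],[0,0,0,0,-0.185,0,0.7]]]}}

```text
time: 22.6
eef_pos: [0.4759, -0.2874, 0.1905]
tcp_rot: [0.985, -0.121, 0.123, 0.013]
contact_force: [1.2, -0.8, -0.1]
opening: 0.85
finger_force: 0.0
```

Call:
{"api": "send_rows", "payload": {"series": [[[0,0,0,0,-0.18,0,0.7],[0,-5,0,0,0,-0.185,0.7],[0,0,0,0,0,-0.185,0.7],[0,0,0,0,0,-0.185,0.7],[0,0,0,0,0,-0.185,0.7],[0,0,0,0,0,-0.185,0.7],[0,0,0,0,0,-0.185,0.7],[0,0,0,0,0,-0.185,0.7],[0,0,0,0,0,-0.185,0.7],[0,0,0,0,0,-0.185,0.7]]]}}

```text
time: 23.85
eef_pos: [0.4882, -0.2381, 0.1887]
tcp_rot: [0.755, 0.654, 0.024, 0.027]
contact_force: [0.6, 0.7, -0.3]
opening: 0.853
finger_force: 0.0
```

```bash
cat >> h.py <<'E'
def packers(c=None,hs=None):
    "top faces on the mat seen from the top camera: pixel, centre (top face height .03), yaw"
    c=c or cam('top');g=c['img'].astype(int).mean(2);hsv=cv2.cvtColor(c['img'],cv2.COLOR_RGB2HSV)
    for q in blobs(c,(g>150)&(hsv[...,1]<45),90):
        for z in hs or (.03,):
            C,l,s,y=rectw(c,q,z)
            if .38<C[0]<.75 and -.22<C[1]<.28 and l<.13: print(q.mean(0).round(1),'z',z,C,'%.3f %.3f yaw %.3f'%(l,s,y))
E
python3 - <<'E'
from h import *
b=cam('top');a=cam('scene')
packers(b,(.018,))
go(([.462,.026,.2],pose(.03)))
cv2.imwrite('pics/c7.png',np.hstack([cv2.resize(a['img'][160:280,30:150,::-1],(400,400)),cv2.resize(b['img'][110:230,300:420,::-1],(400,400))]))
E
```

```text
[249.5 196.5] z 0.018 [0.4619 0.0257] 0.105 0.028 yaw 1.601
[289.1 193.5] z 0.018 [ 0.4751 -0.1169] 0.100 0.031 yaw 1.475
[249.7 164.7] z 0.018 [0.5777 0.0292] 0.106 0.028 yaw 1.602
[290.4 165.3] z 0.018 [ 0.5789 -0.1153] 0.111 0.031 yaw 1.724
[319. 159.] z 0.018 [ 0.5974 -0.2141] 0.090 0.054 yaw 2.738
[211.5 160.1] z 0.018 [0.5955 0.1691] 0.109 0.099 yaw 0.040
[285.3 145. ] z 0.018 [ 0.6519 -0.0996] 0.108 0.037 yaw 1.685
[246.2 140.3] z 0.018 [0.6668 0.0442] 0.111 0.031 yaw 1.488
t 23.95 p [ 0.4882 -0.2381  0.1887] yaw -0.1492 z [ 0.071  -0.0098 -0.9974] F [0.5 0.4 0.2] op 0.849 ff 0.0 q [-0.66 -0.    1.98  0.04  1.1  -0.53]
turn [ 0.0716  0.0055 -0.1791] then shift [26.48 -1.83 -1.13]
```

View pics/c7.png

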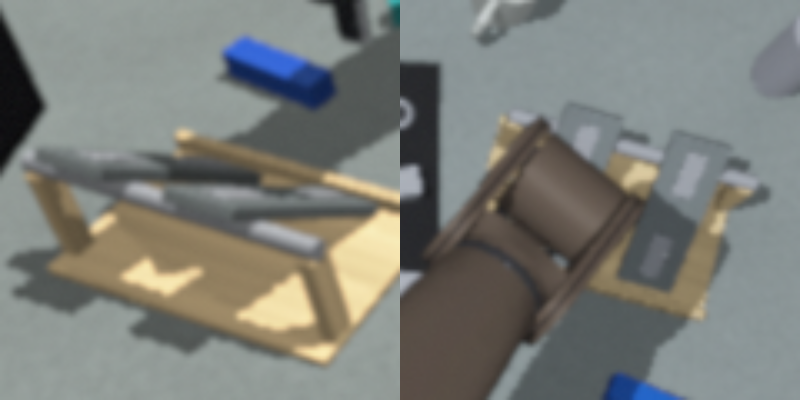

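Both covers lean side by side on the rest (crop px (590,140) and (680,210)). Now packer18.

Call:
{"api": "send_rows", "payload": {"series": [[[0,0,0,0.07,0.005,-0.175,0.4],[5,-0.4,0,0,0,0,0.4],[5,-0.4,0,0,0,0,0.4],[5,-0.4,0,0,0,0,0.4],[5,-0.4,0,0,0,0,0.4],[3,0,0,0,0,0,0.4],[0,0,3,0,0,0,0.4],[0,0,3,0,0,0,0.4],[0,0,0,0,0,0,0.4]]]}}

```text
time: 25.08
eef_pos: [0.4645, -0.0081, 0.1262]
tcp_rot: [0.699, 0.715, -0.001, -0.002]
contact_force: [-0.1, 0.2, 0.0]
opening: 0.7
finger_force: 0.0
```

```bash
cat >> h.py <<'E'
def grab(cx,cy,yaw,z=.010,off=.032):
    d=np.array([np.cos(yaw),np.sin(yaw)]);go((np.r_[np.array([cx,cy])-off*d,z],pose(yaw-np.pi/2)))
E
python3 - <<'E'
from h import *
grab(.462,.026,1.60)
E
```

```text
t 25.07 p [ 0.4645 -0.0081  0.1262] yaw 0.0229 z [-0.0038  0.0008 -1.    ] F [-0.1  0.2  0. ] op 0.700 ff 0.0 q [-0.24 -0.07  2.17 -0.    1.05 -0.26]
turn [-0.0037 -0.0009 -0.0064] then shift [ 0.21 -0.16 11.62]
```

Call:
{"api": "send_rows", "payload": {"series": [[[0.2,-0.2,4,0,0,-0.006,0.4],[0,0,4,0,0,0,0.4],[0,0,2.5,0,0,0,0.4],[0,0,1.1,0,0,0,0.4],[0,0,0,0,0,0,0.4],[0,0,0,0,0,0,-0.6],[0,0,0,0,0,0,-0.6],[0,0,0,0,0,0,-0.6],[0,0,0,0,0,0,-0.6],[0,0,0,0,0,0,-0.6]]], "force": 50}}

```text
time: 26.32
eef_pos: [0.4658, -0.0071, 0.0143]
tcp_rot: [0.696, 0.718, 0.001, 0.002]
contact_force: [-1.7, -0.1, 6.1]
opening: 0.328
finger_force: 48.5
```

Call:
{"api": "send_rows", "payload": {"series": [[[0,0,-0.5,0,0,0,-0.6],[0,0,-1,0,0,0,-0.6],[0,0,-2,0,0,0,-0.6],[0,0,0,0,0,0,-0.6]]]}}

```text
time: 26.82
eef_pos: [0.4663, -0.0071, 0.0494]
tcp_rot: [0.696, 0.718, 0.002, 0.003]
contact_force: [0.5, -0.1, -1.1]
opening: 0.33
finger_force: 49.1
```

```bash
cat >> h.py <<'E'
def seat(z,off=.032,yaw=PY,slide=.075):
    "z: TCP height with the packer on the bench"
    go((pk(-.055-slide-off,0,z+.02),pose(yaw)),(pk(-.055-slide-off,0,z),pose(yaw)),(pk(-.055-off,0,z),pose(yaw)))
E
python3 - <<'E'
from h import *
seat(.011)
E
```

```text
t 26.82 p [ 0.4663 -0.0071  0.0494] yaw 0.0312 z [ 0.0064 -0.0017 -1.    ] F [ 0.5 -0.1 -1.1] op 0.330 ff 49.1 q [-0.23  0.06  2.2  -0.    0.87 -0.26]
turn [0.0064 0.0017 0.0612] then shift [15.71  7.77  1.84]
turn [0. 0. 0.] then shift [0. 0. 2.]
turn [0. 0. 0.] then shift [ 7.5 -0.   0. ]
```

Call:
{"api": "send_rows", "payload": {"series": [[[0,0,0,0.006,0.002,0.061,-0.6],[4,2,0.3,0,0,0,-0.6],[4,2,0.4,0,0,0,-0.6],[4,2,0.4,0,0,0,-0.6],[3.7,1.8,0.4,0,0,0,-0.6],[0,0,0,0,0,0,-0.6]]]}}

```text
time: 27.58
eef_pos: [0.5476, 0.1498, 0.0315]
tcp_rot: [0.716, 0.698, -0.001, -0.002]
contact_force: [-0.3, 0.3, -1.1]
opening: 0.326
finger_force: 49.4
```

Run:
```python
from h import *
seat(.0145)
b=cam('top');a=cam('scene')
cv2.imwrite('pics/c8.png',np.hstack([cv2.resize(a['img'][180:290,270:380,::-1],(400,400)),cv2.resize(b['img'][120:230,150:260,::-1],(400,400))]))
```

```text
t 27.57 p [0.5476 0.1498 0.0315] yaw -0.0267 z [-0.0046  0.0015 -1.    ] F [-0.3  0.3 -1.1] op 0.326 ff 49.4 q [0.09 0.3  1.96 0.   0.88 0.11]
turn [-0.0046 -0.0014  0.0033] then shift [-0.22  0.11 -0.3 ]
turn [0. 0. 0.] then shift [0. 0. 2.]
turn [0. 0. 0.] then shift [ 7.5 -0.   0. ]
```

View pics/c8.png

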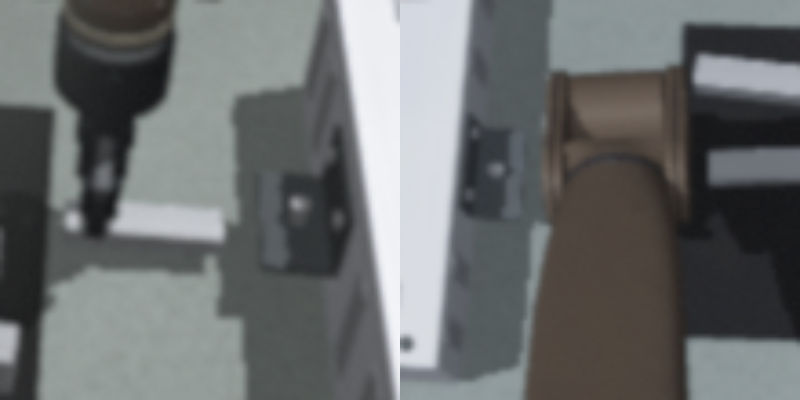

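Packer18 hangs in front of the bracket and in line with it (crop px (145,220); shelf at (295,225)). I lower it and slide it in.

Call:
{"api": "send_rows", "payload": {"series": [[[-0.2,0.1,1.2,0,0,0,-0.6],[0,0,0.5,0,0,0,-0.6],[0,0,0,0,0,0,-0.6]]]}}

```text
time: 28.05
eef_pos: [0.5477, 0.145, 0.0149]
tcp_rot: [0.718, 0.696, -0.001, -0.002]
contact_force: [-0.5, -0.2, -2.2]
opening: 0.325
finger_force: 49.5
```

Call:
{"api": "send_rows", "payload": {"series": [[[1.5,0,0,0,0,0,-0.6],[1.5,0,0,0,0,0,-0.6],[1.5,0,0,0,0,0,-0.6],[1.2,0,0,0,0,0,-0.6],[0.8,0,0,0,0,0,-0.6],[0.4,0,0,0,0,0,-0.6],[0,0,0,0,0,0,-0.6]]]}}

```text
time: 28.92
eef_pos: [0.5502, 0.2149, 0.0154]
tcp_rot: [0.717, 0.697, -0.001, -0.002]
contact_force: [-0.2, 0.1, -1.8]
opening: 0.322
finger_force: 49.4
```

Call:
{"api": "send_rows", "payload": {"series": [[[0.4,0,0,0,0,0,-0.6],[0.2,0,0,0,0,0,-0.6],[0,0,0,0,0,0,-0.6]]]}}

```text
time: 29.3
eef_pos: [0.5504, 0.2207, 0.0154]
tcp_rot: [0.718, 0.696, -0.001, -0.002]
contact_force: [0.7, 0.4, -1.8]
opening: 0.324
finger_force: 49.4
```

Run:
```python
from h import *
p,R=st(); d=p[:2]-PO; print('tcp in pack',d@px,d@py, 'est seat x',d@px+.032+.055)
```

```text
t 29.30 p [0.5504 0.2207 0.0154] yaw -0.0300 z [-0.0041  0.0013 -1.    ] F [ 0.7  0.4 -1.8] op 0.324 ff 49.4 q [0.21 0.38 1.9  0.   0.87 0.24]
tcp in pack -0.08884328774484529 0.00040570285339573036 est seat x -0.0018432877448452886
```

Call:
{"api": "send_rows", "payload": {"series": [[[0.2,0,0,0,0,0,-0.6],[0.2,0,0,0,0,0,-0.6],[0,0,0,0,0,0,-0.6]]]}}

```text
time: 29.68
eef_pos: [0.5502, 0.2211, 0.015]
tcp_rot: [0.717, 0.697, -0.004, -0.0]
contact_force: [0.3, -12.0, 0.3]
opening: 0.328
finger_force: 49.4
```

Call:
{"api": "send_rows", "payload": {"series": [[[0.2,0,0,0,0,0,-0.6],[0.1,0,0,0,0,0,-0.6],[0,0,0,0,0,0,-0.6]]]}}

```text
time: 30.05
eef_pos: [0.55, 0.2212, 0.0147]
tcp_rot: [0.717, 0.697, -0.007, 0.001]
contact_force: [-0.6, -20.7, 0.9]
opening: 0.325
finger_force: 49.5
```

Call:
{"api": "send_rows", "payload": {"series": [[[-2.2,0,-0.1,0,0,0,-0.6],[-3,0,0,0,0,0,-0.6],[-3.5,0,0,0,0,0,-0.6],[0,0,-1.5,0,0,0,-0.6],[0,0,-1.5,0,0,0,-0.6],[0,0,0,0,0,0,-0.6]]]}}

```text
time: 30.8
eef_pos: [0.55, 0.1418, 0.0489]
tcp_rot: [0.717, 0.697, 0.001, -0.0]
contact_force: [-0.0, -0.0, -1.9]
opening: 0.323
finger_force: 49.4
```

Run:
```python
from h import *
go(([.464,-.006,.045],pose(.0)),([.464,-.006,.016],pose(.0)))
packers(None,(.024,))
```

```text
t 30.80 p [0.55   0.1418 0.0489] yaw -0.0289 z [ 0.0011  0.0022 -1.    ] F [-0.  -0.  -1.9] op 0.323 ff 49.4 q [0.07 0.27 1.96 0.   0.91 0.1 ]
turn [ 0.001  -0.0022 -0.0289] then shift [-14.78  -8.6    0.39]
turn [0. 0. 0.] then shift [0.  0.  2.9]
[296.8 194.4] z 0.024 [ 0.4721 -0.1388] 0.079 0.031 yaw 1.475
[291.7 165.1] z 0.024 [ 0.5783 -0.1203] 0.099 0.030 yaw 1.724
[285.6 144.9] z 0.024 [ 0.6502 -0.0991] 0.108 0.037 yaw 1.685
[246.5 140.3] z 0.024 [0.665  0.0432] 0.109 0.030 yaw 1.488
```

Call:
{"api": "send_rows", "payload": {"series": [[[-3.7,-2.2,0.1,0,0,-0.029,-0.6],[-3.7,-2.2,0.1,0,0,0,-0.6],[-3.7,-2.2,0.1,0,0,0,-0.6],[-3.6,-2,0.1,0,0,0,-0.6],[0,0,0,0,0,0,-0.6],[0,0,2,0,0,0,-0.6],[0,0,0.9,0,0,0,-0.6],[0,0,0,0,0,0,-0.6]]]}}

```text
time: 31.85
eef_pos: [0.4613, -0.0046, 0.0141]
tcp_rot: [0.707, 0.707, -0.001, -0.003]
contact_force: [-1.6, -0.4, 3.7]
opening: 0.321
finger_force: 52.8
```

Call:
{"api": "send_rows", "payload": {"series": [[[0,0,0,0,0,0,-0.2],[0,0,0,0,0,0,0.2],[0,0,0,0,0,0,0.4],[0,0,0,0,0,0,0.4],[0,0,-4,0,0,0,0.4],[0,0,-5,0,0,0,0.4],[0,5.5,0,0,0,0,0.4],[0,5.5,0,0,0,0,0.4],[0,0,0,0,0,0,0.4]]]}}

```text
time: 32.98
eef_pos: [0.574, -0.0061, 0.103]
tcp_rot: [0.707, 0.707, -0.001, -0.001]
contact_force: [-0.8, -0.0, 0.8]
opening: 0.697
finger_force: 0.0
```

Run:
```python
from h import *
packers(None,(.018,.024))
grab(.5756,.0286,1.602,.016)
```

```text
[211.1 158.9] z 0.018 [0.5955 0.1691] 0.117 0.099 yaw 0.040
[211.1 158.9] z 0.024 [0.594  0.1686] 0.116 0.099 yaw 0.040
t 33.02 p [ 0.5718 -0.0058  0.1024] yaw -0.0007 z [-0.0054  0.0016 -1.    ] F [-0.1  0.9 -0.7] op 0.702 ff 0.0 q [-0.19  0.21  1.93  0.    1.01 -0.19]
turn [-0.0053 -0.0017 -0.032 ] then shift [0.22 0.49 8.64]
```

Call:
{"api": "send_rows", "payload": {"series": [[[0.2,0.4,3.5,0,0,-0.032,0.4],[0,0,3.5,0,0,0,0.4],[0,0,1.6,0,0,0,0.4],[0,0,0,0,0,0,0.4],[0,0,0,0,0,0,-0.6],[0,0,0,0,0,0,-0.6],[0,0,0,0,0,0,-0.6],[0,0,0,0,0,0,-0.6],[0,0,0,0,0,0,-0.6]]]}}

```text
time: 34.15
eef_pos: [0.5763, -0.0039, 0.0192]
tcp_rot: [0.696, 0.718, -0.0, -0.001]
contact_force: [-2.0, 0.2, 5.9]
opening: 0.327
finger_force: 49.7
```

Call:
{"api": "send_rows", "payload": {"series": [[[0,0,-0.5,0,0,0,-0.6],[0,0,-1,0,0,0,-0.6],[0,0,-1,0,0,0,-0.6],[0,0,0,0,0,0,-0.6]]]}}

```text
time: 34.65
eef_pos: [0.5758, -0.0037, 0.0433]
tcp_rot: [0.696, 0.718, -0.0, -0.001]
contact_force: [0.3, 0.5, -1.6]
opening: 0.324
finger_force: 49.3
```

Run:
```python
from h import *
seat(.0155)
```

```text
t 34.65 p [ 0.5758 -0.0037  0.0433] yaw 0.0311 z [-0.0017  0.0009 -1.    ] F [ 0.3  0.5 -1.6] op 0.324 ff 49.3 q [-0.18  0.3   1.94  0.    0.9  -0.21]
turn [-0.0017 -0.0009  0.0611] then shift [15.04 -3.17  0.78]
turn [0. 0. 0.] then shift [0. 0. 2.]
turn [0. 0. 0.] then shift [ 7.5 -0.   0. ]
```

Call:
{"api": "send_rows", "payload": {"series": [[[0,0,0,0,0,0.061,-0.6],[4,-0.8,0,0,0,0,-0.6],[4,-0.8,0.1,0,0,0,-0.6],[4,-0.8,0.1,0,0,0,-0.6],[3,-0.8,0.2,0,0,0,-0.6],[0,0,1.3,0,0,0,-0.6],[0,0,0.6,0,0,0,-0.6],[0,0,0,0,0,0,-0.6]]]}}

```text
time: 35.65
eef_pos: [0.5476, 0.1465, 0.0193]
tcp_rot: [0.718, 0.696, -0.001, -0.002]
contact_force: [-1.7, 0.9, -0.2]
opening: 0.327
finger_force: 49.7
```

Run:
```python
from h import *
seat(.0192)
```

```text
t 35.65 p [0.5476 0.1465 0.0193] yaw -0.0310 z [-0.0046  0.0015 -1.    ] F [-1.7  0.9 -0.2] op 0.327 ff 49.7 q [0.08 0.32 1.96 0.   0.86 0.11]
turn [-0.0046 -0.0013 -0.001 ] then shift [ 0.11  0.1  -1.99]
turn [0. 0. 0.] then shift [0. 0. 2.]
turn [0. 0. 0.] then shift [ 7.5 -0.   0. ]
```

Call:
{"api": "send_rows", "payload": {"series": [[[1.5,0.1,0,0,0,0,-0.6],[1.5,0,0,0,0,0,-0.6],[1.5,0,0,0,0,0,-0.6],[1.2,0,0,0,0,0,-0.6],[0.8,0,0,0,0,0,-0.6],[0.5,0,0,0,0,0,-0.6],[0.4,0,0,0,0,0,-0.6],[0,0,0,0,0,0,-0.6]]]}}

```text
time: 36.65
eef_pos: [0.5505, 0.2215, 0.0194]
tcp_rot: [0.718, 0.696, -0.001, -0.002]
contact_force: [0.2, -0.2, -2.1]
opening: 0.329
finger_force: 49.4
```

Call:
{"api": "send_rows", "payload": {"series": [[[0.3,0,0,0,0,0,-0.6],[0.2,0,0,0,0,0,-0.6],[0,0,0,0,0,0,-0.6]]]}}

```text
time: 37.02
eef_pos: [0.5504, 0.2225, 0.0193]
tcp_rot: [0.717, 0.697, -0.004, -0.0]
contact_force: [-1.2, -12.2, 2.5]
opening: 0.328
finger_force: 49.7
```

Call:
{"api": "send_rows", "payload": {"series": [[[-2.2,0,-0.1,0,0,0,-0.6],[-3,0,0,0,0,0,-0.6],[-3,0,0,0,0,0,-0.6],[0,0,-1.5,0,0,0,-0.6],[0,0,-1,0,0,0,-0.6],[-3.7,0.7,0,0,0,-0.03,-0.6],[-3.7,0.7,0,0,0,0,-0.6],[-3.7,0.7,0,0,0,0,-0.6],[-3.7,0.7,0,0,0,0,-0.6],[0,0,0,0,0,0,-0.6]]]}}

```text
time: 38.28
eef_pos: [0.5767, -0.0055, 0.0463]
tcp_rot: [0.708, 0.706, -0.0, -0.001]
contact_force: [-0.1, -0.6, -1.9]
opening: 0.329
finger_force: 49.4
```

Run:
```python
from h import *
go(([.5766,-.004,.0194],pose(0)))
```

```text
t 38.27 p [ 0.5767 -0.0055  0.0463] yaw -0.0022 z [-0.0013  0.001  -1.    ] F [-0.1 -0.6 -1.9] op 0.329 ff 49.4 q [-0.19  0.3   1.94  0.    0.91 -0.18]
turn [-0.0013 -0.001  -0.0022] then shift [ 0.15 -0.01  2.69]
```

Call:
{"api": "send_rows", "payload": {"series": [[[0.1,0,1.8,0,0,0,-0.6],[0,0,0.9,0,0,0,-0.6],[0,0,0,0,0,0,-0.2],[0,0,0,0,0,0,0.2],[0,0,0,0,0,0,0.4],[0,0,0,0,0,0,0.4],[0,0,-4,0,0,0,0.4],[0,0,-5,0,0,0,0.4],[6,0,0,0,0,0,0.4],[6,0,0,0,0,0,0.4]]]}}

```text
time: 39.52
eef_pos: [0.5763, 0.1176, 0.1096]
tcp_rot: [0.708, 0.706, 0.0, -0.001]
contact_force: [-0.2, 0.5, -0.6]
opening: 0.703
finger_force: 0.0
```

Call:
{"api": "send_rows", "payload": {"series": [[[6,0,0,0,0,0,0.4],[6,0,0,0,0,0,0.4],[0,0,0,0,0,0,0.4]]]}}

```text
time: 39.9
eef_pos: [0.5748, 0.2409, 0.1084]
tcp_rot: [0.705, 0.709, -0.001, -0.002]
contact_force: [-1.0, -0.4, -0.4]
opening: 0.705
finger_force: 0.0
```

Run:
```python
from h import *
b=cam('top');a=cam('scene')
packers(b,(.03,));print('scene');packers(a,(.03,))
st()
```

```text
[292.  194.2] z 0.03 [ 0.4724 -0.1227] 0.110 0.031 yaw 1.488
[290.4 165.3] z 0.03 [ 0.576  -0.1144] 0.110 0.030 yaw 1.724
[285.3 145. ] z 0.03 [ 0.6485 -0.0987] 0.107 0.037 yaw 1.685
scene
[321.6 300.1] z 0.03 [0.7216 0.212 ] 0.051 0.050 yaw 0.131
[195.4 271.4] z 0.03 [ 0.6702 -0.0894] 0.100 0.034 yaw 1.677
[236.9 269.3] z 0.03 [0.6542 0.0138] 0.050 0.030 yaw 1.477
[192.8 240.1] z 0.03 [ 0.5761 -0.114 ] 0.111 0.030 yaw 1.678
[198.7 208.4] z 0.03 [ 0.4578 -0.1248] 0.113 0.033 yaw 1.450
t 40.00 p [0.5751 0.2374 0.108 ] yaw 0.0017 z [-0.0046  0.0009 -1.    ] F [-0.4 -0.4  0.6] op 0.700 ff 0.0 q [0.23 0.3  1.8  0.   1.05 0.23]
```

Call:
{"api": "send_rows", "payload": {"series": [[[-5.5,0,0,0,0,0,0.4],[-5.5,0,0,0,0,0,0.4],[-5.5,0,0,0,0,0,0.4],[-5.5,0,0,0,0,0,0.4],[-5.5,0,0,0,0,0,0.4],[-5.5,0,0,0,0,0,0.4],[-5.4,0.5,0,0,0,0,0.4],[0,0,0,0,0,-0.138,0.4],[0,0,2,0,0,0,0.4],[0,0,0,0,0,0,0.4]]]}}

```text
time: 41.25
eef_pos: [0.5779, -0.1464, 0.0846]
tcp_rot: [0.658, 0.753, -0.002, -0.005]
contact_force: [-0.6, -0.3, 0.1]
opening: 0.693
finger_force: 0.0
```

Run:
```python
from h import *
grab(.5762,-.1148,1.71,.018)
```

```text
t 41.25 p [ 0.5779 -0.1464  0.0846] yaw 0.1355 z [-0.0098  0.0039 -0.9999] F [-0.6 -0.3  0.1] op 0.693 ff 0.0 q [-0.42  0.28  1.87 -0.    1.   -0.55]
turn [-0.0092 -0.0052 -0.0037] then shift [-0.04  0.27  6.66]
```

Call:
{"api": "send_rows", "payload": {"series": [[[0,0.3,3,-0.009,-0.005,-0.004,0.4],[0,0,2.5,0,0,0,0.4],[0,0,1.1,0,0,0,0.4],[0,0,0,0,0,0,0.4],[0,0,0,0,0,0,-0.6],[0,0,0,0,0,0,-0.6],[0,0,0,0,0,0,-0.6],[0,0,0,0,0,0,-0.6],[0,0,0,0,0,0,-0.6]]]}}

```text
time: 42.38
eef_pos: [0.5844, -0.1471, 0.0235]
tcp_rot: [0.655, 0.756, 0.001, 0.004]
contact_force: [-1.8, 0.8, 4.9]
opening: 0.331
finger_force: 49.4
```

Call:
{"api": "send_rows", "payload": {"series": [[[0,0,-0.5,0,0,0,-0.6],[0,0,-1,0,0,0,-0.6],[0,0,-3,0,0,0,-0.6],[0,0,0,0,0,0,-0.6]]]}}

```text
time: 42.88
eef_pos: [0.5852, -0.1473, 0.0696]
tcp_rot: [0.655, 0.755, 0.002, 0.006]
contact_force: [-0.3, 0.5, -3.3]
opening: 0.329
finger_force: 49.3
```

Run:
```python
from h import *
seat(.0205,slide=.085)
```

```text
t 42.88 p [ 0.5852 -0.1473  0.0696] yaw 0.1421 z [ 0.0113 -0.0048 -0.9999] F [-0.3  0.5 -3.3] op 0.329 ff 49.3 q [-0.41  0.31  1.87  0.    0.95 -0.56]
turn [0.011  0.0054 0.1721] then shift [28.37 -4.54  2.91]
turn [0. 0. 0.] then shift [0. 0. 2.]
turn [0. 0. 0.] then shift [ 8.5 -0.   0. ]
```

Call:
{"api": "send_rows", "payload": {"series": [[[0,0,0,0.008,0.005,0.172,-0.6],[5,-0.8,0,0,0,0,-0.6],[5,-0.8,0,0,0,0,-0.6],[5,-0.8,0,0,0,0,-0.6],[5,-0.8,0,0,0,0,-0.6],[5,-0.8,0.6,0,0,0,-0.6],[3.4,-0.5,1,0,0,0,-0.6],[0,0,1,0,0,0,-0.6],[0,0,0,0,0,0,-0.6]]]}}

```text
time: 44.0
eef_pos: [0.5451, 0.1383, 0.0395]
tcp_rot: [0.717, 0.697, -0.002, -0.003]
contact_force: [-0.9, -0.4, -3.0]
opening: 0.333
finger_force: 49.4
```

Run:
```python
from h import *
seat(.0235,slide=.085)
```

```text
t 44.00 p [0.5451 0.1383 0.0395] yaw -0.0295 z [-0.0066  0.0016 -1.    ] F [-0.9 -0.4 -3. ] op 0.333 ff 49.4 q [0.07 0.28 1.97 0.   0.9  0.1 ]
turn [-0.0067 -0.0014  0.0005] then shift [-0.07  0.32 -0.4 ]
turn [0. 0. 0.] then shift [0. 0. 2.]
turn [0. 0. 0.] then shift [ 8.5 -0.   0. ]
```

Call:
{"api": "send_rows", "payload": {"series": [[[0,0.3,1,-0.006,0,0,-0.6],[0,0,0.6,0,0,0,-0.6],[1.5,0,0,0,0,0,-0.6],[1,0,0,0,0,0,-0.6],[0,0,0,0,0,0,-0.6]]]}}

```text
time: 44.62
eef_pos: [0.5506, 0.1648, 0.026]
tcp_rot: [0.717, 0.697, 0.002, 0.001]
contact_force: [0.4, -0.7, -1.3]
opening: 0.325
finger_force: 49.4
```

Call:
{"api": "send_rows", "payload": {"series": [[[1,0,0,0,0,0,-0.6],[0.6,0,0,0,0,0,-0.6],[0,0,0,0,0,0,-0.6]]]}}

```text
time: 45.0
eef_pos: [0.5508, 0.1802, 0.0257]
tcp_rot: [0.717, 0.697, 0.002, 0.0]
contact_force: [-0.4, -0.9, -2.6]
opening: 0.329
finger_force: 49.4
```

Call:
{"api": "send_rows", "payload": {"series": [[[0.6,0,0,0,0,0,-0.6],[0.4,0,0,0,0,0,-0.6]]]}}

```text
time: 45.25
eef_pos: [0.5512, 0.1899, 0.0256]
tcp_rot: [0.718, 0.696, 0.002, 0.0]
contact_force: [-0.3, 0.5, -2.3]
opening: 0.331
finger_force: 49.4
```

Call:
{"api": "send_rows", "payload": {"series": [[[0.5,0,0,0,0,0,-0.6],[0.3,0,0,0,0,0,-0.6]]]}}

```text
time: 45.5
eef_pos: [0.5514, 0.198, 0.0257]
tcp_rot: [0.718, 0.697, 0.002, 0.0]
contact_force: [0.6, 0.8, -2.8]
opening: 0.331
finger_force: 49.4
```

Call:
{"api": "send_rows", "payload": {"series": [[[0.5,0,0,0,0,0,-0.6],[0.3,0,0,0,0,0,-0.6]]]}}

```text
time: 45.75
eef_pos: [0.5516, 0.206, 0.0257]
tcp_rot: [0.718, 0.697, 0.002, 0.0]
contact_force: [0.7, 0.2, -2.8]
opening: 0.328
finger_force: 49.4
```

Call:
{"api": "send_rows", "payload": {"series": [[[0.6,0,0.1,0,0,0,-0.6],[0.5,0,0.1,0,0,0,-0.6],[0.3,0,0,0,0,0,-0.6],[0.2,0,0,0,0,0,-0.6],[0.2,0,0,0,0,0,-0.6],[0.2,0,0,0,0,0,-0.6],[0,0,0,0,0,0,-0.6]]]}}

```text
time: 46.62
eef_pos: [0.5521, 0.2206, 0.0236]
tcp_rot: [0.717, 0.697, -0.003, 0.003]
contact_force: [-1.0, -17.5, 1.9]
opening: 0.334
finger_force: 49.6
```

Run:
```python
from h import *
st()
a=cam('scene')
cv2.imwrite('pics/c9.png',cv2.resize(a['img'][190:270,290:390,::-1],(750,600),interpolation=cv2.INTER_CUBIC))
```

```text
t 46.62 p [0.5521 0.2206 0.0236] yaw -0.0273 z [ 0.0002 -0.0081 -1.    ] F [ -1.  -17.5   1.9] op 0.334 ff 49.6 q [ 0.21  0.37  1.9  -0.01  0.88  0.25]
```

View pics/c9.png

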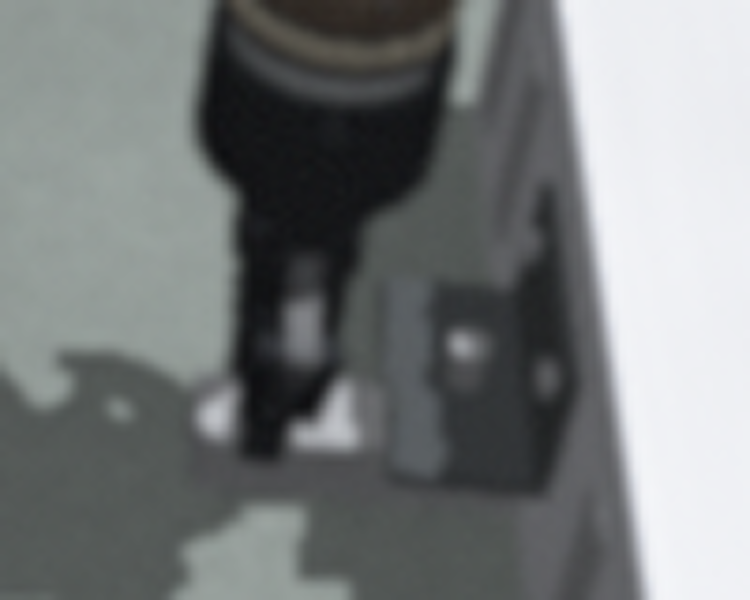

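Packer30 is home against the wall (crop px (340,420)) and there was no foot force on the way. I put it back and try the 36.

Call:
{"api": "send_rows", "payload": {"series": [[[-2.5,0,-0.1,0,0,0,-0.6],[-3,0,0,0,0,0,-0.6],[-3.5,0,0,0,0,0,-0.6],[0,0,-2.2,0,0,0,-0.6],[0,0,-2.2,0,0,0,-0.6],[-5,0.7,0,0,0,-0.05,-0.6],[-5,0.7,0,0,0,0,-0.6],[-5,0.7,0,0,0,0,-0.6],[-5,0.7,0,0,0,0,-0.6],[-5,0.7,0,0,0,0,-0.6]]]}}

```text
time: 47.92
eef_pos: [0.5872, -0.1155, 0.0682]
tcp_rot: [0.7, 0.714, 0.002, 0.001]
contact_force: [-0.0, 0.6, -3.0]
opening: 0.331
finger_force: 49.4
```

Call:
{"api": "send_rows", "payload": {"series": [[[-2.5,0.5,0,0,0,0,-0.6],[0,0,0,0,0,0,-0.6]]]}}

```text
time: 48.18
eef_pos: [0.5928, -0.1403, 0.0682]
tcp_rot: [0.701, 0.713, 0.002, 0.001]
contact_force: [-0.0, 1.1, -3.2]
opening: 0.327
finger_force: 49.4
```

Run:
```python
from h import *
go(([.580,-.1466,.024],pose(.05)))
```

```text
t 48.17 p [ 0.5928 -0.1403  0.0682] yaw 0.0174 z [ 0.0039  0.0023 -1.    ] F [-0.   1.1 -3.2] op 0.327 ff 49.4 q [-0.4   0.32  1.85  0.    0.96 -0.42]
turn [ 0.004  -0.0022 -0.0326] then shift [-0.57 -1.31  4.42]
```

Call:
{"api": "send_rows", "payload": {"series": [[[-0.6,-1.3,0,0,0,-0.03,-0.6],[0,0,2,0,0,0,-0.6],[0,0,1.8,0,0,0,-0.6],[0,0,0.6,0,0,0,-0.6],[0,0,0,0,0,0,-0.6],[0,0,0,0,0,0,-0.2],[0,0,0,0,0,0,0.2],[0,0,0,0,0,0,0.4],[0,0,0,0,0,0,0.4],[0,0,-4,0,0,0,0.4]]]}}

```text
time: 49.42
eef_pos: [0.5766, -0.1439, 0.0607]
tcp_rot: [0.689, 0.725, 0.0, -0.004]
contact_force: [0.4, 1.0, -0.0]
opening: 0.702
finger_force: 0.0
```

Call:
{"api": "send_rows", "payload": {"series": [[[0,0,-6,0,0,0,0.4],[6,0,0,0,0,0,0.4],[6,0,0,0,0,0,0.4],[6,0,0,0,0,0,0.4],[6,0,0,0,0,0,0.4],[6,0,0,0,0,0,0.4],[6,0,0,0,0,0,0.4],[3,0,0,0,0,0,0.4]]]}}

```text
time: 50.42
eef_pos: [0.5592, 0.2472, 0.125]
tcp_rot: [0.688, 0.726, 0.002, 0.0]
contact_force: [0.8, -0.9, 0.3]
opening: 0.7
finger_force: 0.0
```

Run:
```python
from h import *
b=cam('top');a=cam('scene')
packers(b,(.036,));print('scene');packers(a,(.036,))
grab(.6613,.0437,1.487,.021)
```

```text
[291.4 194.2] z 0.036 [ 0.4713 -0.1214] 0.111 0.031 yaw 1.475
[288.9 164.9] z 0.036 [ 0.5763 -0.1101] 0.110 0.030 yaw 1.665
[205.6 162.9] z 0.036 [0.5723 0.1843] 0.050 0.034 yaw 0.045
[285.3 145. ] z 0.036 [ 0.6467 -0.0983] 0.107 0.037 yaw 1.685
[246.2 139.9] z 0.036 [0.6613 0.0439] 0.110 0.031 yaw 1.487
scene
[195.4 271.4] z 0.036 [ 0.6747 -0.0877] 0.099 0.034 yaw 1.677
[250.9 271.2] z 0.036 [0.6615 0.0448] 0.110 0.030 yaw 1.483
[194.2 240.5] z 0.036 [ 0.5809 -0.1079] 0.110 0.030 yaw 1.678
[198.8 208.3] z 0.036 [ 0.4641 -0.1228] 0.112 0.033 yaw 1.450
t 50.52 p [0.5592 0.2472 0.1249] yaw 0.0542 z [ 0.0036  0.0028 -1.    ] F [-0.3 -0.7 -0.5] op 0.699 ff 0.0 q [0.25 0.25 1.82 0.   1.06 0.19]
turn [ 0.0035 -0.0028  0.138 ] then shift [-22.62  11.87  10.39]
```

Call:
{"api": "send_rows", "payload": {"series": [[[0,0,0,0,0,0.138,0.4],[-5,2.6,0,0,0,0,0.4],[-5,2.6,0,0,0,0,0.4],[-5,2.6,0,0,0,0,0.4],[-5,2.6,0,0,0,0,0.4],[-2.6,1.5,0,0,0,0,0.4],[0,0,4,0,0,0,0.4],[0,0,0,0,0,0,0.4]]]}}

```text
time: 51.52
eef_pos: [0.6555, 0.0075, 0.0806]
tcp_rot: [0.738, 0.675, -0.001, -0.003]
contact_force: [-0.8, 0.4, -0.4]
opening: 0.697
finger_force: 0.0
```

Run:
```python
from h import *
grab(.6614,.0443,1.485,.021)
```

```text
t 51.52 p [0.6555 0.0075 0.0806] yaw -0.0900 z [-0.0054  0.0031 -1.    ] F [-0.8  0.4 -0.4] op 0.697 ff 0.0 q [-0.14  0.4   1.72  0.    1.02 -0.06]
turn [-0.0056 -0.0026 -0.0042] then shift [0.52 0.28 5.96]
```

Call:
{"api": "send_rows", "payload": {"series": [[[0.5,0.3,3,-0.005,-0.003,-0.004,0.4],[0,0,2,0,0,0,0.4],[0,0,0.9,0,0,0,0.4],[0,0,0,0,0,0,0.4],[0,0,0,0,0,0,-0.6],[0,0,0,0,0,0,-0.6],[0,0,0,0,0,0,-0.6],[0,0,0,0,0,0,-0.6],[0,0,0,0,0,0,-0.6]]]}}

```text
time: 52.65
eef_pos: [0.6632, 0.0134, 0.0272]
tcp_rot: [0.736, 0.677, 0.003, 0.004]
contact_force: [-1.5, -0.5, 5.0]
opening: 0.335
finger_force: 49.8
```

Call:
{"api": "send_rows", "payload": {"series": [[[0,0,-0.5,0,0,0,-0.6],[0,0,-1,0,0,0,-0.6],[0,0,-1,0,0,0,-0.6],[0,0,0,0,0,0,-0.6]]]}}

```text
time: 53.15
eef_pos: [0.6632, 0.0135, 0.0521]
tcp_rot: [0.736, 0.677, 0.003, 0.004]
contact_force: [-0.0, -0.1, -2.3]
opening: 0.332
finger_force: 49.0
```

Run:
```python
from h import *
seat(.0265,slide=.085)
```

```text
t 53.15 p [0.6632 0.0135 0.0521] yaw -0.0839 z [ 0.0107 -0.0017 -0.9999] F [-0.  -0.1 -2.3] op 0.332 ff 49.0 q [-0.13  0.45  1.72 -0.    0.96 -0.05]
turn [ 0.0108  0.0011 -0.0539] then shift [ 12.06 -11.85   0.56]
turn [0. 0. 0.] then shift [0. 0. 2.]
turn [0. 0. 0.] then shift [ 8.5 -0.   0. ]
```

Call:
{"api": "send_rows", "payload": {"series": [[[0,0,0,0,0,-0.054,-0.6],[3,-3,0,0,0,0,-0.6],[3,-3,0,0,0,0,-0.6],[3,-3,0,0,0,0,-0.6],[3,-2.9,0,0,0,0,-0.6],[0,0,0.5,0,0,0,-0.6],[0,0,0,0,0,0,-0.6]]]}}

```text
time: 54.02
eef_pos: [0.547, 0.1369, 0.0443]
tcp_rot: [0.717, 0.697, 0.002, 0.003]
contact_force: [0.3, -0.1, -3.5]
opening: 0.333
finger_force: 50.2
```

Run:
```python
from h import *
seat(.0275,slide=.085)
```

```text
t 54.02 p [0.547  0.1369 0.0443] yaw -0.0295 z [ 0.008  -0.0017 -1.    ] F [ 0.3 -0.1 -3.5] op 0.333 ff 50.2 q [ 0.07  0.27  1.97 -0.    0.89  0.1 ]
turn [0.008  0.0014 0.0005] then shift [ 0.07  0.13 -0.32]
turn [0. 0. 0.] then shift [0. 0. 2.]
turn [0. 0. 0.] then shift [ 8.5 -0.   0. ]
```

Call:
{"api": "send_rows", "payload": {"series": [[[0,0.2,1.1,0,0,0,-0.6],[0,0,0.55,0,0,0,-0.6],[1.5,0,0,0,0,0,-0.6],[1.3,0,0,0,0,0,-0.6],[0,0,0,0,0,0,-0.6]]]}}

```text
time: 54.65
eef_pos: [0.5497, 0.1663, 0.0279]
tcp_rot: [0.717, 0.697, 0.002, 0.003]
contact_force: [0.0, 1.6, -2.3]
opening: 0.333
finger_force: 50.3
```

Call:
{"api": "send_rows", "payload": {"series": [[[0.3,0,0,0,0,0,-0.6],[0.3,0,0,0,0,0,-0.6],[0.3,0,0,0,0,0,-0.6]]]}}

```text
time: 55.02
eef_pos: [0.5501, 0.174, 0.028]
tcp_rot: [0.718, 0.696, 0.002, 0.003]
contact_force: [-0.5, -0.4, -3.4]
opening: 0.33
finger_force: 50.3
```

Call:
{"api": "send_rows", "payload": {"series": [[[0.3,0,0,0,0,0,-0.6],[0.3,0,0,0,0,0,-0.6]]]}}

```text
time: 55.28
eef_pos: [0.5503, 0.1801, 0.028]
tcp_rot: [0.718, 0.696, 0.002, 0.003]
contact_force: [-0.1, -0.0, -2.8]
opening: 0.331
finger_force: 50.3
```

Past the shelf edge without being stopped. I continue towards the foot tip.

Call:
{"api": "send_rows", "payload": {"series": [[[0.3,0,0,0,0,0,-0.6],[0.3,0,0,0,0,0,-0.6]]]}}

```text
time: 55.52
eef_pos: [0.5505, 0.1862, 0.028]
tcp_rot: [0.718, 0.696, 0.002, 0.003]
contact_force: [-0.3, -0.8, -2.5]
opening: 0.336
finger_force: 50.3
```

Call:
{"api": "send_rows", "payload": {"series": [[[0.3,0,0,0,0,0,-0.6],[0.3,0,0,0,0,0,-0.6]]]}}

```text
time: 55.78
eef_pos: [0.5507, 0.1922, 0.028]
tcp_rot: [0.718, 0.696, 0.002, 0.003]
contact_force: [-0.5, -0.1, -2.6]
opening: 0.333
finger_force: 50.3
```

Call:
{"api": "send_rows", "payload": {"series": [[[0.3,0,0,0,0,0,-0.6],[0.3,0,0,0,0,0,-0.6]]]}}

```text
time: 56.02
eef_pos: [0.5509, 0.1981, 0.028]
tcp_rot: [0.718, 0.696, 0.002, 0.003]
contact_force: [0.9, -1.1, -3.3]
opening: 0.333
finger_force: 50.3
```

Call:
{"api": "send_rows", "payload": {"series": [[[0.3,0,0,0,0,0,-0.6],[0.3,0,0,0,0,0,-0.6]]]}}

```text
time: 56.28
eef_pos: [0.551, 0.2039, 0.028]
tcp_rot: [0.718, 0.697, 0.002, 0.003]
contact_force: [0.2, -2.0, -1.9]
opening: 0.335
finger_force: 50.3
```

Call:
{"api": "send_rows", "payload": {"series": [[[0.3,0,0,0,0,0,-0.6],[0.3,0,0,0,0,0,-0.6]]]}}

```text
time: 56.52
eef_pos: [0.5512, 0.21, 0.028]
tcp_rot: [0.718, 0.696, 0.002, 0.003]
contact_force: [-0.0, -2.0, -2.2]
opening: 0.334
finger_force: 50.3
```

Call:
{"api": "send_rows", "payload": {"series": [[[0.3,0,0,0,0,0,-0.6],[0.3,0,0,0,0,0,-0.6],[0,0,0,0,0,0,-0.6]]]}}

```text
time: 56.9
eef_pos: [0.5514, 0.2164, 0.0279]
tcp_rot: [0.718, 0.696, 0.003, 0.003]
contact_force: [0.1, -0.6, -2.4]
opening: 0.334
finger_force: 50.3
```

```bash
cat >> h.py <<'E'
def avg(n=12):
    L=[]
    for i in range(n):
        ctrl.read_camera('scene');s=ctrl.get_state();L.append(np.r_[s['contact_force'],s['wrist_torque'],s['eef_pos']])
    L=np.array(L);print('mean',L.mean(0).round(3),'se',(L.std(0)/n**.5).round(3)[:6])
E
python3 - <<'E'
from h import *
avg()
E
```

```text
mean [ 0.027  1.231 -3.169  0.128 -0.012 -0.     0.551  0.216  0.028] se [0.12  0.113 0.218 0.017 0.008 0.006]
```

Call:
{"api": "send_rows", "payload": {"series": [[[-2,0,0,0,0,0,-0.6],[-2,0,0,0,0,0,-0.6],[-1,0,0,0,0,0,-0.6],[0,0,0,0,0,0,-0.6]]]}}

```text
time: 58.0
eef_pos: [0.55, 0.1646, 0.0281]
tcp_rot: [0.718, 0.696, 0.002, 0.003]
contact_force: [0.2, 0.5, -3.6]
opening: 0.336
finger_force: 50.3
```

Run:
```python
from h import *
avg()
```

```text
mean [ 0.118  0.026 -2.875 -0.075 -0.018 -0.006  0.55   0.166  0.028] se [0.181 0.119 0.112 0.012 0.014 0.008]
```

Call:
{"api": "send_rows", "payload": {"series": [[[2,0,0,0,0,0,-0.6],[2,0,0,0,0,0,-0.6],[0.7,0,0,0,0,0,-0.6],[0,0,-0.2,0,0,0,-0.6],[0,0,0,0,0,0,-0.6]]]}}

```text
time: 59.22
eef_pos: [0.5509, 0.2131, 0.0297]
tcp_rot: [0.717, 0.697, 0.002, 0.003]
contact_force: [-1.2, 1.4, -4.2]
opening: 0.332
finger_force: 50.1
```

Run:
```python
from h import *
avg()
```

```text
mean [-0.677  0.038 -4.66  -0.175  0.083  0.037  0.551  0.213  0.03 ] se [0.159 0.139 0.085 0.022 0.012 0.007]
```

Call:
{"api": "send_rows", "payload": {"series": [[[0.3,0,0.05,0,0,0,-0.6],[0,0,0,0,0,0,-0.6]]]}}

```text
time: 60.08
eef_pos: [0.5517, 0.2162, 0.0296]
tcp_rot: [0.718, 0.696, 0.003, 0.003]
contact_force: [-0.2, 0.0, -5.8]
opening: 0.33
finger_force: 50.1
```

```bash
python3 -c "
from h import *
avg(10)"
```

```text
mean [ 0.365  0.547 -4.47  -0.134 -0.027 -0.018  0.552  0.216  0.03 ] se [0.114 0.157 0.206 0.016 0.007 0.007]
```

Call:
{"api": "send_rows", "payload": {"series": [[[0,0,0.05,0,0,0,-0.6],[0,0,0,0,0,0,-0.6]]]}}

```text
time: 60.82
eef_pos: [0.5515, 0.216, 0.029]
tcp_rot: [0.718, 0.696, 0.002, 0.003]
contact_force: [-1.0, 1.0, -3.8]
opening: 0.331
finger_force: 50.0
```

```bash
python3 -c "
from h import *
avg(10)"
```

```text
mean [ 0.146  0.608 -4.21  -0.061 -0.078 -0.036  0.551  0.216  0.029] se [0.162 0.067 0.14  0.006 0.009 0.006]
```

Call:
{"api": "send_rows", "payload": {"series": [[[0,0,0.05,0,0,0,-0.6],[0,0,0,0,0,0,-0.6]]]}}

```text
time: 61.58
eef_pos: [0.5514, 0.2159, 0.0285]
tcp_rot: [0.718, 0.696, 0.002, 0.003]
contact_force: [0.8, 0.5, -3.6]
opening: 0.33
finger_force: 50.1
```

```bash
python3 -c "
from h import *
avg(10)"
```

```text
mean [ 0.469 -0.131 -3.146 -0.146 -0.059 -0.04   0.551  0.216  0.029] se [0.185 0.144 0.169 0.01  0.008 0.01 ]
```

Call:
{"api": "send_rows", "payload": {"series": [[[0,0,0.1,0,0,0,-0.6],[0,0,0,0,0,0,-0.6]]]}}

```text
time: 62.32
eef_pos: [0.5515, 0.2159, 0.0276]
tcp_rot: [0.718, 0.696, 0.002, 0.003]
contact_force: [-0.4, -0.6, -2.9]
opening: 0.333
finger_force: 50.3
```

```bash
python3 -c "
from h import *
avg(10)"
```

```text
mean [ 0.077 -0.964 -2.307 -0.164  0.009 -0.019  0.551  0.216  0.028] se [0.113 0.115 0.146 0.009 0.008 0.007]
```

Call:
{"api": "send_rows", "payload": {"series": [[[-2,0,0,0,0,0,-0.6],[-2,0,0,0,0,0,-0.6],[-1.5,0,-0.2,0,0,0,-0.6],[0,0,0,0,0,0,-0.6]]]}}

```text
time: 63.32
eef_pos: [0.5498, 0.1593, 0.0296]
tcp_rot: [0.718, 0.696, 0.002, 0.003]
contact_force: [0.2, 0.1, -3.2]
opening: 0.331
finger_force: 50.2
```

```bash
python3 -c "
from h import *
avg(10)"
```

```text
mean [-0.082  0.048 -3.424 -0.1    0.02  -0.005  0.55   0.161  0.03 ] se [0.158 0.14  0.115 0.012 0.013 0.006]
```

Call:
{"api": "send_rows", "payload": {"series": [[[0,0,0.1,0,0,0,-0.6],[0,0,0,0,0,0,-0.6]]]}}

```text
time: 64.08
eef_pos: [0.5497, 0.1611, 0.0284]
tcp_rot: [0.718, 0.697, 0.002, 0.003]
contact_force: [-0.7, 0.3, -3.3]
opening: 0.335
finger_force: 50.2
```

```bash
python3 -c "
from h import *
avg(10)"
```

```text
mean [-0.138  0.09  -3.215 -0.121  0.001 -0.017  0.55   0.161  0.029] se [0.156 0.14  0.166 0.007 0.008 0.007]
```

Call:
{"api": "send_rows", "payload": {"series": [[[0,0,0.1,0,0,0,-0.6],[0,0,0,0,0,0,-0.6]]]}}

```text
time: 64.82
eef_pos: [0.5498, 0.1609, 0.0276]
tcp_rot: [0.718, 0.696, 0.002, 0.003]
contact_force: [0.6, -0.3, -2.5]
opening: 0.338
finger_force: 50.3
```

```bash
python3 -c "
from h import *
avg(10)"
```

```text
mean [ 0.077 -0.55  -2.106 -0.138  0.012 -0.001  0.55   0.161  0.028] se [0.181 0.08  0.135 0.011 0.01  0.009]
```

36 is clear of the shelf. Its weight reads the same under the foot as outside, and the foot only bears once the packer is lifted about 1 mm, so it doesn't reach the foot. I slide it fully home once for completeness, then put it back and try the 42.

Call:
{"api": "send_rows", "payload": {"series": [[[2,0,0,0,0,0,-0.6],[2,0,0,0,0,0,-0.6],[1.5,0,0,0,0,0,-0.6],[0.5,0,0,0,0,0,-0.6],[0.3,0,0,0,0,0,-0.6],[0,0,0,0,0,0,-0.6]]]}}

```text
time: 66.08
eef_pos: [0.5513, 0.2233, 0.0273]
tcp_rot: [0.718, 0.697, 0.002, 0.003]
contact_force: [-0.5, -3.1, -1.6]
opening: 0.329
finger_force: 50.5
```

Call:
{"api": "send_rows", "payload": {"series": [[[-2,0,-0.1,0,0,0,-0.6],[-3,0,0,0,0,0,-0.6],[-3.5,0,0,0,0,0,-0.6],[0,0,-2.5,0,0,0,-0.6],[-3,3,0,0,0,0.054,-0.6],[-3,3,0,0,0,0,-0.6],[-3,3,0,0,0,0,-0.6],[-3,2.9,0,0,0,0,-0.6],[0,0,0,0,0,0,-0.6]]]}}

```text
time: 67.2
eef_pos: [0.6609, 0.0071, 0.055]
tcp_rot: [0.738, 0.675, 0.003, 0.004]
contact_force: [0.2, 0.6, -4.0]
opening: 0.329
finger_force: 50.3
```

Run:
```python
from h import *
go(([.66,.0125,.0275],pose(-.03)))
```

```text
t 67.20 p [0.6609 0.0071 0.055 ] yaw -0.0884 z [ 0.0106 -0.0019 -0.9999] F [ 0.2  0.6 -4. ] op 0.329 ff 50.3 q [-0.14  0.44  1.73 -0.    0.97 -0.05]
turn [ 0.0107  0.0012 -0.0584] then shift [ 0.54 -0.1   2.75]
```

Call:
{"api": "send_rows", "payload": {"series": [[[0.5,0,1.8,0,0,0,-0.6],[0,0,0.95,0,0,0,-0.6],[0,0,0,0,0,0,-0.6],[0,0,0,0,0,0,-0.2],[0,0,0,0,0,0,0.2],[0,0,0,0,0,0,0.4],[0,0,0,0,0,0,0.4],[0,0,-4,0,0,0,0.4],[0,0,-5,0,0,0,0.4],[6,0,0,0,0,0,0.4]]]}}

```text
time: 68.45
eef_pos: [0.6685, 0.0729, 0.1238]
tcp_rot: [0.738, 0.675, 0.006, 0.008]
contact_force: [-0.1, 0.0, -0.2]
opening: 0.701
finger_force: 0.0
```

Call:
{"api": "send_rows", "payload": {"series": [[[6,-2,0,0,0,0,0.4],[6,-2,0,0,0,0,0.4],[6,-2,0,0,0,0,0.4],[0,0,0,0,0,0,0.4]]]}}

```text
time: 68.95
eef_pos: [0.6182, 0.2623, 0.1164]
tcp_rot: [0.734, 0.679, 0.003, 0.003]
contact_force: [0.5, -0.7, -0.2]
opening: 0.699
finger_force: 0.0
```

Run:
```python
from h import *
b=cam('top');a=cam('scene')
packers(b,(.042,));print('scene');packers(a,(.042,))
grab(.4705,-.121,1.465,.024)
```

```text
[292.2 194.1] z 0.042 [ 0.4701 -0.1216] 0.109 0.031 yaw 1.475
[288.9 164.9] z 0.042 [ 0.5749 -0.1096] 0.109 0.030 yaw 1.665
[211.1 169.4] z 0.042 [0.5496 0.1707] 0.102 0.093 yaw 1.602
[285.3 145. ] z 0.042 [ 0.645  -0.0979] 0.106 0.037 yaw 1.685
[269.8 119.8] z 0.042 [ 0.7415 -0.041 ] 0.078 0.048 yaw 1.603
scene
[190.6 271.5] z 0.042 [ 0.6842 -0.0929] 0.110 0.034 yaw 1.759
[236.  269.4] z 0.042 [0.6642 0.0125] 0.035 0.030 yaw 1.528
[194.3 240.5] z 0.042 [ 0.5878 -0.106 ] 0.109 0.030 yaw 1.645
[198.2 208.4] z 0.042 [ 0.4706 -0.121 ] 0.111 0.033 yaw 1.443
t 69.05 p [0.6197 0.2585 0.1164] yaw -0.0822 z [ 0.008  -0.0019 -1.    ] F [-0.5  0.   0.1] op 0.697 ff 0.0 q [ 0.25  0.38  1.67 -0.    1.08  0.33]
turn [0.0082 0.0011 0.0235] then shift [-42.51 -10.83   9.24]
```

Call:
{"api": "send_rows", "payload": {"series": [[[0,0,0,0.008,0.001,0.0235,0.4],[-5.3,-1.35,0,0,0,0,0.4],[-5.3,-1.35,0,0,0,0,0.4],[-5.3,-1.35,0,0,0,0,0.4],[-5.3,-1.35,0,0,0,0,0.4],[-5.3,-1.35,0,0,0,0,0.4],[-5.3,-1.35,0,0,0,0,0.4],[-5.3,-1.35,0,0,0,0,0.4],[-5.3,-1.35,0,0,0,0,0.4],[0,0,2,0,0,0,0.4]]]}}

```text
time: 70.3
eef_pos: [0.4672, -0.1576, 0.0983]
tcp_rot: [0.747, 0.665, 0.001, 0.003]
contact_force: [0.4, -0.1, 0.0]
opening: 0.699
finger_force: 0.0
```

Call:
{"api": "send_rows", "payload": {"series": [[[0,0,0,0,0,0,0.4]]]}}

```text
time: 70.42
eef_pos: [0.4653, -0.1533, 0.0951]
tcp_rot: [0.746, 0.666, -0.0, -0.002]
contact_force: [-0.7, 0.3, 0.2]
opening: 0.701
finger_force: 0.0
```

Run:
```python
from h import *
grab(.4705,-.121,1.465,.024)
```

```text
t 70.42 p [ 0.4653 -0.1533  0.0951] yaw -0.1121 z [-0.0029  0.0022 -1.    ] F [-0.7  0.3  0.2] op 0.701 ff 0.0 q [-0.53  0.04  2.13  0.    0.98 -0.41]
turn [-0.0031 -0.0018 -0.0063] then shift [0.06 0.18 7.11]
```

Call:
{"api": "send_rows", "payload": {"series": [[[0.1,0.2,3.5,0,0,0,0.4],[0,0,2.5,0,0,0,0.4],[0,0,1.1,0,0,0,0.4],[0,0,0,0,0,0,0.4],[0,0,0,0,0,0,-0.6],[0,0,0,0,0,0,-0.6],[0,0,0,0,0,0,-0.6],[0,0,0,0,0,0,-0.6],[0,0,0,0,0,0,-0.6]]]}}

```text
time: 71.55
eef_pos: [0.47, -0.1516, 0.0268]
tcp_rot: [0.744, 0.668, 0.0, 0.001]
contact_force: [-1.4, 0.6, 6.9]
opening: 0.338
finger_force: 50.1
```

Call:
{"api": "send_rows", "payload": {"series": [[[0,0,-0.5,0,0,0,-0.6],[0,0,-1,0,0,0,-0.6],[0,0,-3,0,0,0,-0.6],[0,0,-1,0,0,0,-0.6],[0,0,0,0,0,0,-0.6]]]}}

```text
time: 72.18
eef_pos: [0.4697, -0.1514, 0.081]
tcp_rot: [0.744, 0.668, 0.0, 0.001]
contact_force: [-0.0, -0.2, -2.8]
opening: 0.334
finger_force: 49.8
```

Run:
```python
from h import *
seat(.03,slide=.085)
```

```text
t 72.17 p [ 0.4697 -0.1514  0.081 ] yaw -0.1074 z [ 0.0019 -0.0006 -1.    ] F [-0.  -0.2 -2.8] op 0.334 ff 49.8 q [-0.52  0.07  2.13  0.    0.94 -0.41]
turn [ 0.0019  0.0005 -0.0774] then shift [29.12  7.    3.1 ]
turn [0. 0. 0.] then shift [0. 0. 2.]
turn [0. 0. 0.] then shift [ 8.5 -0.   0. ]
```

Call:
{"api": "send_rows", "payload": {"series": [[[0,0,0,0,0,-0.077,-0.6],[5,1.2,0,0,0,0,-0.6],[5,1.2,0,0,0,0,-0.6],[5,1.2,0,0,0,0,-0.6],[5,1.2,0,0,0,0,-0.6],[5,1.2,1,0,0,0,-0.6],[4.1,1,2,0,0,0,-0.6],[0,0,0,0,0,0,-0.6]]]}}

```text
time: 73.18
eef_pos: [0.5456, 0.14, 0.0469]
tcp_rot: [0.716, 0.698, -0.002, -0.002]
contact_force: [-0.0, -0.9, -3.8]
opening: 0.336
finger_force: 50.4
```

Run:
```python
from h import *
seat(.027,slide=.085)
```

```text
t 73.17 p [0.5456 0.14   0.0469] yaw -0.0264 z [-0.0064  0.0002 -1.    ] F [-0.  -0.9 -3.8] op 0.336 ff 50.4 q [0.07 0.27 1.97 0.   0.91 0.1 ]
turn [-0.0064 -0.0001  0.0036] then shift [-0.23  0.28 -0.01]
turn [0. 0. 0.] then shift [0. 0. 2.]
turn [0. 0. 0.] then shift [ 8.5 -0.   0. ]
```

Call:
{"api": "send_rows", "payload": {"series": [[[-0.2,0.3,1.2,-0.007,0,0.003,-0.6],[0,0,0.75,0,0,0,-0.6],[1.5,0,0,0,0,0,-0.6],[1.2,0,0,0,0,0,-0.6],[0,0,0,0,0,0,-0.6]]]}}

```text
time: 73.8
eef_pos: [0.5523, 0.1636, 0.0316]
tcp_rot: [0.718, 0.696, 0.003, 0.003]
contact_force: [-0.0, 0.3, -2.6]
opening: 0.342
finger_force: 50.5
```

Call:
{"api": "send_rows", "payload": {"series": [[[0.3,0,0,0,0,0,-0.6],[0.3,0,0,0,0,0,-0.6],[0.3,0,0,0,0,0,-0.6]]]}}

```text
time: 74.18
eef_pos: [0.5522, 0.1716, 0.031]
tcp_rot: [0.719, 0.695, 0.003, 0.002]
contact_force: [-0.0, -0.5, -3.6]
opening: 0.335
finger_force: 50.5
```

Call:
{"api": "send_rows", "payload": {"series": [[[0.3,0,0,0,0,0,-0.6],[0.3,0,0,0,0,0,-0.6]]]}}

```text
time: 74.42
eef_pos: [0.5523, 0.1746, 0.0306]
tcp_rot: [0.718, 0.696, -0.0, 0.005]
contact_force: [-0.7, -16.6, -2.9]
opening: 0.339
finger_force: 50.0
```

It is stopped, but it rides about 3.5 mm above the bench. I back off, lower it fully and retry.

Call:
{"api": "send_rows", "payload": {"series": [[[-1,0,0,0,0,0,-0.6],[-0.6,0,0.2,0,0,0,-0.6],[0,0,0.15,0,0,0,-0.6],[0,0,0,0,0,0,-0.6]]]}}

```text
time: 74.92
eef_pos: [0.5518, 0.1616, 0.0274]
tcp_rot: [0.719, 0.695, 0.003, 0.002]
contact_force: [-0.2, 0.2, -2.7]
opening: 0.337
finger_force: 50.5
```

```bash
python3 -c "
from h import *
st();avg(4)"
```

```text
t 74.92 p [0.5518 0.1616 0.0274] yaw -0.0335 z [ 0.007   0.0004 -1.    ] F [-0.2  0.2 -2.7] op 0.337 ff 50.5 q [ 0.11  0.32  1.95 -0.    0.86  0.14]
mean [ 0.151 -0.139 -3.387 -0.093  0.014 -0.033  0.552  0.162  0.027] se [0.261 0.205 0.163 0.017 0.007 0.014]
```

Call:
{"api": "send_rows", "payload": {"series": [[[0,0,0.1,-0.005,0,0,-0.6],[0,0,0,0,0,0,-0.6],[1,0,0,0,0,0,-0.6],[0,0,0,0,0,0,-0.6]]]}}

```text
time: 75.62
eef_pos: [0.5529, 0.1727, 0.027]
tcp_rot: [0.719, 0.695, 0.006, 0.004]
contact_force: [0.4, 1.8, 0.3]
opening: 0.34
finger_force: 50.8
```

Call:
{"api": "send_rows", "payload": {"series": [[[0.3,0,0,0,0,0,-0.6],[0.3,0,0,0,0,0,-0.6],[0.2,0,0,0,0,0,-0.6]]]}}

```text
time: 76.0
eef_pos: [0.553, 0.1793, 0.027]
tcp_rot: [0.719, 0.695, 0.004, 0.005]
contact_force: [-0.3, -5.4, 4.3]
opening: 0.337
finger_force: 51.5
```

Call:
{"api": "send_rows", "payload": {"series": [[[0.3,0,0,0,0,0,-0.6],[0.2,0,0,0,0,0,-0.6]]]}}

```text
time: 76.25
eef_pos: [0.5532, 0.1837, 0.027]
tcp_rot: [0.718, 0.696, 0.004, 0.005]
contact_force: [0.4, -7.5, 4.8]
opening: 0.339
finger_force: 51.6
```

It passes the shelf edge now, with a growing push from the foot.

Call:
{"api": "send_rows", "payload": {"series": [[[0.4,0,0,0,0,0,-0.6],[0.4,0,0,0,0,0,-0.6]]]}}

```text
time: 76.5
eef_pos: [0.5534, 0.1915, 0.027]
tcp_rot: [0.719, 0.695, 0.004, 0.005]
contact_force: [-0.6, -7.7, 5.5]
opening: 0.34
finger_force: 51.7
```

Call:
{"api": "send_rows", "payload": {"series": [[[0.4,0,0,0,0,0,-0.6],[0.4,0,0,0,0,0,-0.6]]]}}

```text
time: 76.75
eef_pos: [0.5536, 0.1997, 0.0269]
tcp_rot: [0.719, 0.695, 0.004, 0.005]
contact_force: [-1.2, -5.8, 4.9]
opening: 0.336
finger_force: 51.7
```

Call:
{"api": "send_rows", "payload": {"series": [[[0.4,0,0,0,0,0,-0.6],[0.4,0,0,0,0,0,-0.6]]]}}

```text
time: 77.0
eef_pos: [0.5539, 0.2077, 0.0269]
tcp_rot: [0.719, 0.695, 0.004, 0.005]
contact_force: [0.1, -6.5, 5.1]
opening: 0.335
finger_force: 51.7
```

Call:
{"api": "send_rows", "payload": {"series": [[[0.4,0,0,0,0,0,-0.6],[0.4,0,0,0,0,0,-0.6]]]}}

```text
time: 77.25
eef_pos: [0.5541, 0.2158, 0.0269]
tcp_rot: [0.719, 0.695, 0.004, 0.005]
contact_force: [0.4, -5.7, 6.5]
opening: 0.337
finger_force: 51.6
```

Call:
{"api": "send_rows", "payload": {"series": [[[0.3,0,0,0,0,0,-0.6],[0.3,0,0,0,0,0,-0.6],[0,0,0,0,0,0,-0.6]]]}}

```text
time: 77.62
eef_pos: [0.5543, 0.2221, 0.027]
tcp_rot: [0.719, 0.695, 0.004, 0.005]
contact_force: [-0.9, -5.3, 4.0]
opening: 0.34
finger_force: 51.7
```

Call:
{"api": "send_rows", "payload": {"series": [[[0.2,0,0,0,0,0,-0.6],[0.2,0,0,0,0,0,-0.6],[0.2,0,0,0,0,0,-0.6],[0,0,0,0,0,0,-0.6]]]}}

```text
time: 78.12
eef_pos: [0.5543, 0.224, 0.0269]
tcp_rot: [0.718, 0.696, 0.0, 0.007]
contact_force: [-1.9, -18.5, 6.5]
opening: 0.336
finger_force: 51.6
```

```bash
python3 -c "
from h import *
p,R=st();d=p[:2]-PO;print(d@px,d@py);avg(4)"
```

```text
t 78.12 p [0.5543 0.224  0.0269] yaw -0.0310 z [ 0.0099 -0.0091 -0.9999] F [ -1.9 -18.5   6.5] op 0.336 ff 51.6 q [ 0.22  0.36  1.89 -0.01  0.88  0.26]
-0.08546864911711372 -0.0033978717295721885
mean [ -1.372 -18.673   8.459  -2.878   0.296  -0.066   0.554   0.224   0.027] se [0.279 0.293 0.117 0.012 0.015 0.011]
```

Call:
{"api": "send_rows", "payload": {"series": [[[-0.35,0,-0.1,0,0,0,-0.6],[0,0,0,0,0,0,-0.6],[0,0,0,0,0,0,-0.3],[0,0,0,0,0,0,0],[0,0,0,0,0,0,0.3],[0,0,0,0,0,0,0.3],[-1.5,0,0,0,0,0,0.3],[-1.5,0,-2,0,0,0,0.3],[0,0,-5,0,0,0,0.3],[0,0,-5,0,0,0,0.3]]]}}

```text
time: 79.58
eef_pos: [0.551, 0.1938, 0.1481]
tcp_rot: [0.719, 0.695, 0.004, 0.004]
contact_force: [0.8, 0.5, 1.2]
opening: 0.648
finger_force: 0.0
```

Call:
{"api": "send_rows", "payload": {"series": [[[-2,-6,-2,0,0,0,0.3],[0,-6,-2,0,0,0,0.3],[0,0,-5,0,0,0,0.3],[0,0,0,0,0,0,0.3]]]}}

```text
time: 80.08
eef_pos: [0.4354, 0.1799, 0.2388]
tcp_rot: [0.719, 0.695, 0.008, 0.007]
contact_force: [0.5, 0.4, 0.2]
opening: 0.649
finger_force: 0.0
```

Run:
```python
from h import *
b=cam('top');a=cam('scene')
st()
cr=lambda c,u,v,w,h:cv2.resize(c['img'][v:v+h,u:u+w,::-1],(400,300),interpolation=cv2.INTER_CUBIC)
cv2.imwrite('pics/c10.png',np.vstack([np.hstack([cr(a,280,180,120,90),cr(b,150,120,120,90)]),np.hstack([cr(a,140,190,160,120),cr(a,20,170,120,90)])]))
for c in(b,a):
    packers(c,(.042,))
print('expected seat',pk(-.055,0,.042),'tilt yaw',np.pi/2+PY)
print([proj(c,pk(-.085,s*.015,.042)) for c in(a,b) for s in(-1,1)])
```

```text
t 80.17 p [0.4345 0.1796 0.2355] yaw -0.0339 z [ 0.0145  0.0004 -0.9999] F [ 0.3  0.1 -0. ] op 0.654 ff 0.0 q [ 0.18 -0.19  2.07 -0.    1.25  0.21]
[288.9 164.9] z 0.042 [ 0.5748 -0.1095] 0.109 0.030 yaw 1.665
[247.4 168.3] z 0.042 [0.5569 0.0363] 0.109 0.030 yaw 2.005
[284.9 145.1] z 0.042 [ 0.6463 -0.0964] 0.103 0.037 yaw 1.719
[245.4 140.1] z 0.042 [0.6603 0.0474] 0.109 0.030 yaw 1.508
[190.6 271.5] z 0.042 [ 0.68   -0.0932] 0.112 0.034 yaw 1.677
[252.2 271.1] z 0.042 [0.6666 0.0485] 0.109 0.030 yaw 1.507
[194.2 240.5] z 0.042 [ 0.5878 -0.1063] 0.109 0.030 yaw 1.645
[252.  242.2] z 0.042 [0.5777 0.0391] 0.106 0.029 yaw 2.003
expected seat [0.5519 0.2545 0.042 ] tilt yaw 1.5407963267948965
[array([326.4082, 244.5034]), array([326.2383, 235.7149]), array([193.9177, 164.4577]), array([193.2231, 172.7834])]
```

View pics/c10.png

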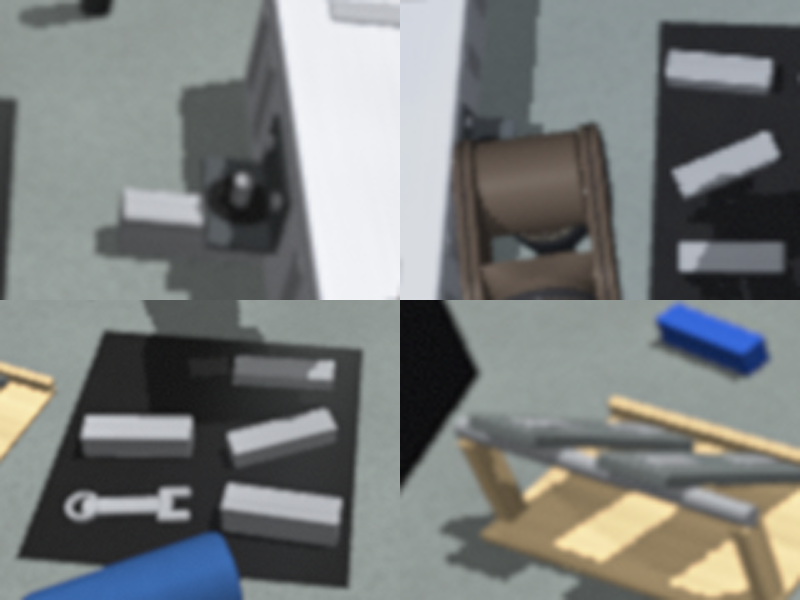

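The foot's bolt now stands clearly raised above the shelf (crop px (240,185)), with packer42 home beneath it (160,207). The 18, 24 (knocked askew), 30 and 36 packers all lie flat on the mat, and both covers lean on the rest. One numeric check of the seated packer before handing in.

Run:
```python
from h import *
a=cam('scene');g=a['img'].astype(int).mean(2)
for q in blobs(a,g>165,40):
    C,l,s,y=rectw(a,q,.042)
    if .5<C[0]<.6 and .15<C[1]<.27:
        w=np.array([ray(a,u,v,.042)[:2]-PO for u,v in q]);print(C,l,s,'yaw',y,'pack x',(w@px).min(),(w@px).max(),'pack y',(w@py).min(),(w@py).max())
```

```text
[0.5534 0.2284] 0.056396257 0.032004382 yaw 1.5565553 pack x -0.10938417459008454 -0.052771296761005906 pack y -0.01842422464215221 0.013878907136402416
```

```bash
python3 -c "
from h import *
print(ctrl.sign_off())"
```

```text
the job is handed in; nothing more can be done
None
```

The job is handed in, but no verdict came back: both covers lean on the rest, packer42 sits fully home with the foot raised on it, and the other four packers lie flat on the mat with the spanner left in place.

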